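# Fetch the fryer thermometer from behind the shakers

### The job

I need the probe thermometer for checking the fryer: first stand all three seasoning shakers aside in the white tray, then lay the thermometer flat in the middle of the red mat, lengthwise (either way round), and only then put each shaker back in the middle of the pad of its own colour. Keep the shakers upright all the time and leave the orange bottle where it stands.

Things in the scene. Friction and masses are not known exactly. Their poses are not given: they have to be found in the camera images.
- shaker_yellow: Loose upright round seasoning shaker, steel body 50 mm in diameter, closed yellow cap with black dots on top and a yellow band; 110 mm tall in all (the cap is the top 25 mm, tapering), about 0.3 kg. Origin at the centre of its underside, z up. At the start it stands on the yellow pad.
- shaker_green: Loose upright round seasoning shaker, steel body 50 mm in diameter, closed green cap with black dots on top and a green band; 110 mm tall in all (the cap is the top 25 mm, tapering), about 0.3 kg. Origin at the centre of its underside, z up. At the start it stands on the green pad.
- shaker_blue: Loose upright round seasoning shaker, steel body 50 mm in diameter, closed blue cap with black dots on top and a blue band; 110 mm tall in all (the cap is the top 25 mm, tapering), about 0.3 kg. Origin at the centre of its underside, z up. At the start it stands on the blue pad.
- pad_yellow: Fixed flat round yellow pad, 64 mm across, 2 mm thick, on the 3 mm floor of a steel rack (244 x 206 mm, lip 10 mm high) that also holds the other pads and the thermometer; home of the yellow shaker. Origin: centre of its underside, 3 mm above the bench; a shaker on it has its underside 5 mm above the bench. Which colour is in front, left or right varies.
- pad_green: Fixed flat round green pad, 64 mm across, 2 mm thick, on the 3 mm floor of a steel rack (244 x 206 mm, lip 10 mm high) that also holds the other pads and the thermometer; home of the green shaker. Origin: centre of its underside, 3 mm above the bench; a shaker on it has its underside 5 mm above the bench. Which colour is in front, left or right varies.
- pad_blue: Fixed flat round blue pad, 64 mm across, 2 mm thick, on the 3 mm floor of a steel rack (244 x 206 mm, lip 10 mm high) that also holds the other pads and the thermometer; home of the blue shaker. Origin: centre of its underside, 3 mm above the bench; a shaker on it has its underside 5 mm above the bench. Which colour is in front, left or right varies.
- thermometer: Loose thermometer lying flat (sizes in mm): red handle 54 long (x), 44 wide (y), 26 high, thin steel probe along +x; 134 long in all, 0.14 kg. Origin: mid-length, underside; handle's middle at x -40, probe tip at x +67. Starts on the rack's 3 mm floor, x parallel to the rack within 0.05 rad, probe away from the robot; a shaker in front of the handle and one 11 mm off either side block a gripper.
- side_tray: Fixed shallow white side tray on the bench, 270 mm long (its x) by 130 mm wide (its y), floor 3 mm thick, walls 3 mm thick, lip 10 mm high; room for three shakers in a row along its x. Origin at the centre of its underside, at bench level. It may be on the robot's left or right.
- mat: Fixed flat red mat on the bench, 190 mm long (its x) by 85 mm wide (its y), 4 mm thick. Origin at the centre of its underside, at bench level. It lies on the other side of the rack from the tray.
- bottle: Bystander, not to be moved: loose orange squeeze bottle, 44 mm in diameter, 146 mm tall with a white nozzle, standing in the rack's far left corner, 100 to 115 mm beyond the left shaker. Origin at the centre of its underside.

How it is judged:
By the outcome, as a careful person would: the job done as asked, in the order asked, and still so for the second after the job is handed in, with the robot touching nothing.
It also fails if it takes over 147 s, if anything falls off the work surface, if the arm or the gripper's body presses on something with over 40 N, if the wrist force passes 120 N, or if a joint passes its speed limit or range.

### The arm

A 6-joint arm with a two-finger parallel gripper is mounted at the origin on the work surface. World frame = base frame: x ahead of the robot, y to its left, z up, the work surface at z = 0. Lengths are in mm, angles in rad, forces in N, time in s.
With the tool pointing down it reaches from about 275 to 975 mm from the base axis. Payload 8.4 kg.
Tool frame: the origin (TCP) lies on the centre line of the jaws, within the pads' length; the fingertips stand 19 mm ahead of it and the grasp point (between the pads) is the TCP; z points along the fingers, x is the direction in which the jaws open and shut, and the axes are right-handed (so a half turn about z gives the same grasp; the last joint's range is limited). The gripper opens to 92 mm and grips with 3 to 60 N. Pads are 20 mm wide; open, the fingers measure 128 mm over their backs; the gripper's body (75 mm by 189 mm) begins 69 mm behind the grasp point.
Start: joints at [-1.33, 0.353, 1.633, -0, 1.155, -0.002], TCP at [150.262, -606.671, 233.583] pointing down, gripper open.
Joint ranges: [-2.63, 2.63], [-0.92, 2.1], [0.06, 2.66], [-1.3, 4.44], [0, 2.69], [-3.02, 3.02]. Speed limits (rad/s): [2.22, 2.22, 2.79, 3.14, 3.14, 3.14].

### API

Orientations are given as [roll, pitch, yaw] about the fixed x, y, z axes, in that order (R = Rz(yaw) Ry(pitch) Rx(roll)).
In Python, from cell import robot gives the robot as it stands. The module is installed in compiled form; this text tells all that it offers.
- The arm moves only by the tool step_arm, never from a script. Its arguments are lists of equal length, an entry for each row: "xyz": the shift along the tool's x, y, z in m, a list of three; "twist": the turn, a rotation vector about the tool's x, y, z in rad, a list of three; "hand": the finger opening in m, from 0 to 0.0919. In form: {"xyz": [[x, y, z], ...], "twist": [[rx, ry, rz], ...], "hand": [hand, ...]}. A call has exactly 5 rows; each row shifts and turns the pose as measured when the row begins, along the tool's axes as they then stand; what a row does not reach is not made up. A row lasts 1/10 s, in which the tool goes at most 50 mm and 8.59 degrees, less where a joint would pass 70% of its speed; a pose out of reach is approached as far as the arm can. A call with a gripper value outside its range is refused whole. The fingers move at their own pace and stop on an object; the grip force is fixed at half the most. Time passes only in rows, so rows that do not move let the fingers close, or fill a call up. It gives the time, the measured TCP pose, the force and the opening at its end, in the units of the state.
- robot.read_state(): the state, without advancing time (a new reading comes with each control period).
- robot.camera(name): name is "side" or "top" or "wrist"; returns the picture (384x512x3 uint8, red, green, blue); there is no depth.
- robot.camera_params(name): a dict with "fx", "fy", "cx", "cy" (pixels), "k1" (the pictures are not rectified: a ray, as slopes to the right and down, at radius r is drawn at 1 + k1 r^2 times it, then the intrinsics apply), "world_from_camera" (4x4, takes a point from camera to world coordinates); the wrist camera has in their place "tool_from_camera" (4x4, takes a point from camera to tool coordinates, whose origin is the TCP and whose axes are the tool frame's). Camera axes: x right, y down, z forward; pixel columns grow to the right and rows downward; lengths in mm; the calibration is good to about 2 mm. A picture is of the moment at which its call begins: read the wrist's pose just before it. camera_params takes no time and is no camera call.
- robot.close_job(): hands the job in, once; it reports no verdict.
The state is a dict: "clock": time; "q": joint angles; "qvel": joint speeds; "effort": joint torques, N m; "eef_pos": TCP position; "eef_rot": TCP orientation; "contact_force": force on the tool from outside, world axes, zero at the start; "torque": the same for the moment, N m; "gripper_width": finger opening in mm.
Only numpy, scipy, OpenCV 4.12 (cv2) and the standard library are available. Lean on these libraries where they do the work, as an engineer would, in place of code of your own. Each camera call takes 0.05 s, during which the arm holds its last target.

## Working session

There is one attempt and no reset: what is moved stays moved. The work goes in short steps, Python scripts to look and compute and a tool call to move; the robot and the scene stay as the last step left them, time stands still between calls to the robot, and variables do not carry over. Pictures are saved under pics/ and viewed, and the job is handed in when it is done.

Besides the shell and the picture viewer there is one more tool, called after "Emit:" as name(argument=value, ...) on one line, values as JSON. step_arm: Moves the arm, as the interface text tells. Its arguments: {"type":"object","properties":{"xyz":{"type":"array"},"twist":{"type":"array"},"hand":{"type":"array"}},"required":["xyz","twist","hand"]}

```bash
mkdir -p pics; python3 - <<'E'
from cell import robot
import cv2,numpy as np
s=robot.read_state(); print(s)
for n in ['top','side','wrist']:
    im=robot.camera(n); cv2.imwrite(f'pics/{n}0.png',im[:,:,::-1])
    print(n,robot.camera_params(n))
E
```

```text
{'clock': 0.0, 'q': array([-1.33041657e+00,  3.53604526e-01,  1.63412302e+00,  2.12177514e-06,
        1.15519965e+00, -2.37775680e-03]), 'qvel': array([ 9.40411730e-04,  7.54445318e-05,  7.88480810e-04,  1.26916059e-03,
       -4.10721026e-04, -3.39976391e-04]), 'effort': array([-3.53618721e-03, -5.93839967e+01, -3.34217119e+01,  6.95437426e-02,
        2.35961576e-02, -1.34647935e-04]), 'eef_pos': array([ 150.14139294, -606.22048687,  232.89567901]), 'eef_rot': array([-3.14158754e+00,  1.33453261e-03, -1.32803966e+00]), 'contact_force': array([-0.93793529,  0.62172551,  0.20943551]), 'torque': array([-0.05287854,  0.04042555,  0.02733133]), 'gripper_width': 91.39504027730761}
top {'fx': 494.63077853894646, 'fy': 494.63077853894646, 'cx': 258.2942898123354, 'cy': 191.01603730763125, 'k1': -0.014394125467312714, 'world_from_camera': array([[-1.66116404e-01, -9.62761157e-01,  2.13298603e-01,
         3.95649824e+02],
       [-9.86106149e-01,  1.62169324e-01, -3.59968650e-02,
         2.24279810e+01],
       [ 6.58931954e-05, -2.16314734e-01, -9.76323682e-01,
         1.10704498e+03],

[... 383 characters left out ...]
-01,
        -4.25752398e+02],
       [ 7.20006986e-03, -7.32682866e-01, -6.80532128e-01,
         5.36482740e+02],
       [ 0.00000000e+00,  0.00000000e+00,  0.00000000e+00,
         1.00000000e+00]])}
wrist {'fx': 316.4333767281833, 'fy': 316.4333767281833, 'cx': 256.79578222207766, 'cy': 191.5576762958234, 'k1': -0.04991112185936244, 'tool_from_camera': array([[ 9.99999613e-01, -8.58705824e-04, -1.90445012e-04,
         3.00408817e-01],
       [ 8.77166323e-04,  9.57609418e-01,  2.88068454e-01,
        -8.15843726e+01],
       [-6.49941221e-05, -2.88068509e-01,  9.57609800e-01,
        -1.49798930e+02],
       [ 0.00000000e+00,  0.00000000e+00,  0.00000000e+00,
         1.00000000e+00]])}
```

View pics/top0.png

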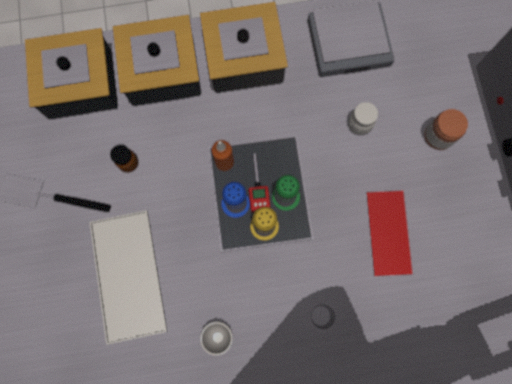

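View pics/side0.png

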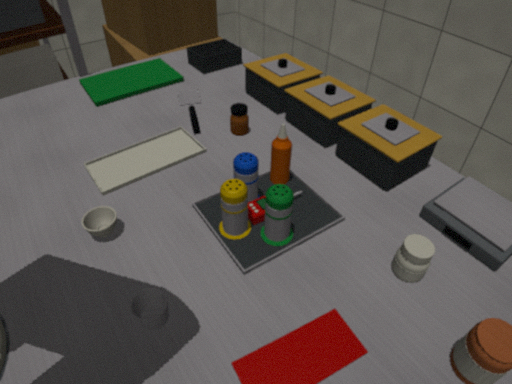

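```bash
cat > h.py <<'E'
from cell import robot
import cv2,numpy as np
from scipy.spatial.transform import Rotation as R
def pose(s=None):
    s=s or robot.read_state(); T=np.eye(4); T[:3,:3]=R.from_euler('xyz',s['eef_rot']).as_matrix(); T[:3,3]=s['eef_pos']; return T
def snap(n,f):
    T=pose(); im=robot.camera(n); cv2.imwrite(f'pics/{f}.png',im[:,:,::-1])
    p=robot.camera_params(n); W=p['world_from_camera'] if 'world_from_camera' in p else T@p['tool_from_camera']
    np.savez(f'pics/{f}.npz',W=W); return im,(p,W)
def load(n,f):
    im=cv2.imread(f'pics/{f}.png')[:,:,::-1]; p=robot.camera_params(n)
    try: W=np.load(f'pics/{f}.npz')['W']
    except Exception: W=p['world_from_camera']
    return im,(p,W)
def ray(c,uv):
    p,W=c; K=np.array([[p['fx'],0,p['cx']],[0,p['fy'],p['cy']],[0,0,1]])
    uv=np.atleast_2d(np.array(uv,float)); d=(uv-[p['cx'],p['cy']])/[p['fx'],p['fy']]
    u=d.copy()
    for _ in range(30): u=d/(1+p['k1']*(u**2).sum(1,keepdims=True))
    return W[:3,3],np.c_[u,np.ones(len(u))]@W[:3,:3].T
def plane(c,uv,z):
    o,d=ray(c,uv); return o+d*((z-o[2])/d[:,2])[:,None]
def proj(c,P):
    p,W=c; q=(np.atleast_2d(P)-W[:3,3])@W[:3,:3]; s=q[:,:2]/q[:,2:]; s=s*(1+p['k1']*(s**2).sum(1,keepdims=True))
    return s*[p['fx'],p['fy']]+[p['cx'],p['cy']]
def tri(c1,u1,c2,u2):
    o1,d1=ray(c1,u1);o2,d2=ray(c2,u2);d1=d1[0];d2=d2[0]
    t=np.linalg.lstsq(np.c_[d1,-d2],o2-o1,rcond=None)[0]; a=o1+t[0]*d1;b=o2+t[1]*d2
    return (a+b)/2,np.linalg.norm(a-b)
HS={'yellow':(20,34),'green':(50,90),'blue':(105,125)}
def cmask(im,name,s=110,v=50):
    h=cv2.cvtColor(im,cv2.COLOR_RGB2HSV)
    if name=='red': m=((h[...,0]<6)|(h[...,0]>173))
    elif name=='orange': m=(h[...,0]>4)&(h[...,0]<14)
    else: lo,hi=HS[name]; m=(h[...,0]>=lo)&(h[...,0]<=hi)
    return (m&(h[...,1]>s)&(h[...,2]>v)).astype(np.uint8)
def blobs(m,mn=20):
    n,l,st,ce=cv2.connectedComponentsWithStats(m); return [(i,st[i].tolist(),ce[i].round(1).tolist()) for i in range(1,n) if st[i][4]>=mn],l
E
python3 - <<'E'
from h import *
it,ct=load('top','top0');is_,cs=load('side','side0')
for n in ['yellow','green','blue','red','orange']:
    for k,im in(('t',it),('s',is_)):
        print(n,k,[(b[1],b[2]) for b in blobs(cmask(im,n))[0]])
# mat
b,l=blobs(cmask(it,'red'),500)
for i,st,ce in b:
    cn=cv2.findContours((l==i).astype(np.uint8),0,1)[0][0][:,0]; P=plane(ct,cn,4)[:,:2].astype(np.float32); print('mat',cv2.minAreaRect(P))
h=cv2.cvtColor(it,cv2.COLOR_RGB2HSV)
print(h[277,128],h[277,185],h[215,240],h[170,290])
m=((it.min(2)>150)&(h[...,1]<40)).astype(np.uint8)
print(blobs(m,500)[0])
big=cv2.resize(it[120:260,190:330],None,fx=5,fy=4.2,interpolation=2);cv2.imwrite('pics/z.png',big[:,:,::-1])
E
```

```text
yellow t [([250, 208, 29, 33, 654], [264.3, 222.8])]
yellow s [([245, 53, 78, 34, 889], [282.8, 70.9]), ([284, 76, 91, 44, 1313], [328.4, 97.6]), ([338, 105, 104, 58, 1940], [389.5, 133.5]), ([220, 178, 28, 27, 578], [233.4, 191.0]), ([221, 206, 26, 8, 57], [234.0, 210.7]), ([219, 220, 33, 20, 223], [234.2, 232.2])]
green t [([272, 175, 28, 35, 529], [287.3, 190.2])]
green s [([80, 59, 103, 46, 2345], [128.5, 79.9]), ([258, 184, 36, 26, 597], [277.6, 196.5]), ([266, 213, 21, 7, 27], [276.6, 217.4]), ([260, 226, 34, 21, 210], [275.3, 238.9])]
blue t [([221, 182, 29, 36, 682], [234.2, 198.5])]
blue s [([234, 152, 24, 23, 450], [245.4, 163.3]), ([246, 180, 11, 5, 20], [251.2, 182.0])]
red t [([497, 97, 7, 8, 42], [500.2, 100.2]), ([248, 185, 23, 27, 283], [258.7, 197.3]), ([367, 191, 45, 85, 3102], [388.8, 233.1])]
red s [([247, 195, 18, 30, 312], [255.6, 211.6]), ([232, 309, 136, 75, 5854], [302.6, 353.8])]
orange t [([434, 110, 33, 31, 774], [450.6, 124.9]), ([212, 141, 21, 30, 410], [222.9, 156.7]), ([117, 155, 20, 16, 107], [128.4, 164.5])]
orange s [([231, 117, 14, 18, 77], [237.7, 127.3]), ([270, 137, 22, 47, 514], [280.2, 161.1]), ([467, 318, 45, 55, 1925], [492.0, 344.8]), ([454, 368, 19, 16, 66], [462.1, 377.3])]
mat ((494.7773132324219, -291.2530822753906), (83.77125549316406, 188.43438720703125), 82.95604705810547)
[ 18  14 177] [141  13 138] [111 166 146] [98 16 63]
[(37, [65, 9, 40, 22, 526], [85.7, 20.5]), (101, [93, 212, 73, 130, 6695], [128.4, 277.8])]
```

View pics/z.png

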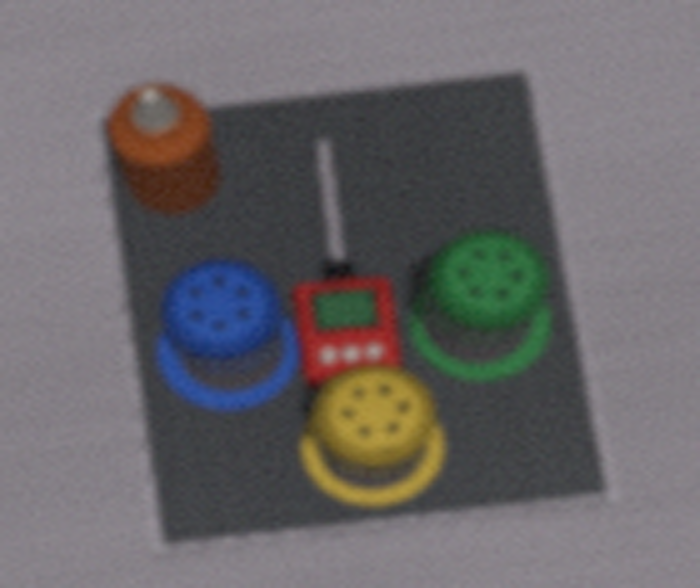

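```bash
python3 - <<'E'
from h import *
from scipy.optimize import least_squares
it,ct=load('top','top0');is_,cs=load('side','side0')
sidebl={'yellow':(233.4,191),'green':(277.6,196.5),'blue':(245.4,163.3)}
for n in ['yellow','green','blue']:
    b,l=blobs(cmask(it,n,90,40),300); i,st,ce=b[0]
    m=(l==i).astype(np.uint8)
    cn=cv2.findContours(m,0,1)[0][0][:,0].astype(float)
    cy=st[1]+st[3]; low=cn[cn[:,1]>st[1]+0.72*st[3]]; up=cn[cn[:,1]<st[1]+0.35*st[3]]
    P=plane(ct,low,5)[:,:2]
    f=least_squares(lambda c:np.hypot(*(P-c).T)-31.7,P.mean(0)+[30,0],loss='soft_l1')
    print(n,'pad',f.x.round(1),'res',np.abs(f.fun).mean().round(2),len(P))
    # cap: fit ellipse to top half contour at z~98 r=25
    Q=plane(ct,up,95)[:,:2]
    g=least_squares(lambda c:np.hypot(*(Q-c[:2]).T)-c[2],[*f.x,25],loss='soft_l1'); print('  cap',g.x.round(1))
m=cmask(it,'red');b,l=blobs(m,200)
# thermometer handle
i=[x[0] for x in b if 240<x[2][0]<270][0]
cn=cv2.findContours((l==i).astype(np.uint8),0,1)[0][0][:,0]
r=cv2.minAreaRect(plane(ct,cn,29)[:,:2].astype(np.float32)); print('handle',r)
# probe
pr=plane(ct,[(254,152),(257.5,182)],8);print(pr)
h=cv2.cvtColor(it,cv2.COLOR_RGB2HSV)
m=((it.max(2)<100)).astype(np.uint8); m[:135]=0;m[252:]=0;m[:,:205]=0;m[:,320:]=0
b,l=blobs(m,3000);print(b)
cn=cv2.findContours((l==b[0][0]).astype(np.uint8),0,1)[0][0][:,0]
r=cv2.minAreaRect(plane(ct,cn,3)[:,:2].astype(np.float32)); print('rack',r,cv2.boxPoints(r))
m=((it.min(2)>140)&(h[...,0]<40)&(h[...,1]<60)&(h[...,1]>8)).astype(np.uint8);m=cv2.morphologyEx(m,3,np.ones((5,5)));m=cv2.morphologyEx(m,2,np.ones((5,5)))
b,l=blobs(m,3000);print(b)
for i,st,ce in b:
    cn=cv2.findContours((l==i).astype(np.uint8),0,1)[0][0][:,0]
    r=cv2.minAreaRect(plane(ct,cn,6)[:,:2].astype(np.float32)); print('tray',r,cv2.boxPoints(r))
print(tri(ct,(222.5,148),cs,(283,128)))
E
```

```text
yellow pad [555.  -17.4] res 0.45 29
  cap [554.2 -17.4  25.9]
green pad [616.3 -77.8] res 3.17 51
  cap [616.4 -76.6  24.4]
blue pad [616.6  38.4] res 0.45 31
  cap [620.7  36.7  24.9]
handle ((616.0316772460938, -16.348215103149414), (45.14476776123047, 56.824546813964844), 87.24419403076172)
[[728.69915459 -23.66192341   8.        ]
 [656.86970321 -19.80917215   8.        ]]
[(1, [211, 138, 100, 111, 6315], [261.5, 189.9])]
rack ((635.2054443359375, -20.22552490234375), (200.5841827392578, 237.90789794921875), 88.49822998046875) [[ 513.66394 -117.36565]
 [ 751.4901  -123.60069]
 [ 756.74695   76.9146 ]
 [ 518.9208    83.14964]]
[(1, [0, 0, 265, 47, 5965], [91.0, 14.2]), (4, [90, 211, 76, 133, 7370], [126.7, 277.4])]
tray ((1109.564697265625, 223.8018341064453), (662.6068725585938, 126.8580093383789), 80.25471496582031) [[ 990.9718    -91.984375]
 [1115.9991   -113.45743 ]
 [1228.1576    539.588   ]
 [1103.1302    561.0611  ]]
tray ((497.4090881347656, 299.6359558105469), (272.5691833496094, 131.1847381591797), 2.336263656616211) [[358.56396 359.61826]
 [363.91162 228.54259]
 [636.2542  239.65366]
 [630.90656 370.7293 ]]
(array([710.4266608 ,  41.52634253, 144.87670756]), np.float64(9.240982548452951))
```

Emit:
step_arm(xyz=[[0,0,-0.01],[0,0,-0.01],[-0.038,-0.03,0],[-0.038,-0.03,0],[-0.038,-0.03,0]], twist=[[0,0,0.121],[0,0,0.121],[0,0,0],[0,0,0],[0,0,0]], hand=[0.0915,0.0915,0.0915,0.0915,0.0915])

```text
clock: 0.65
eef_pos: [240.0, -493.5, 251.7]
eef_rot: [3.14, 0.002, -1.587]
contact_force: [0.6, -0.5, 1.2]
gripper_width: 91.9
```

Emit:
step_arm(xyz=[[-0.038,-0.03,0],[-0.038,-0.03,0],[-0.038,-0.03,0],[-0.038,-0.03,0],[-0.038,-0.03,0]], twist=[[0,0,0],[0,0,0],[0,0,0],[0,0,0],[0,0,0]], hand=[0.0915,0.0915,0.0915,0.0915,0.0915])

```text
clock: 1.15
eef_pos: [396.6, -298.2, 251.7]
eef_rot: [3.141, 0.002, -1.59]
contact_force: [2.0, -0.1, 1.2]
gripper_width: 91.6
```

Emit:
step_arm(xyz=[[-0.038,-0.03,0],[-0.038,-0.03,0],[-0.038,-0.03,0],[-0.038,-0.03,0],[-0.038,-0.03,0]], twist=[[0,0,0],[0,0,0],[0,0,0],[0,0,0],[0,0,0]], hand=[0.0915,0.0915,0.0915,0.0915,0.0915])

```text
clock: 1.65
eef_pos: [553.4, -103.3, 252.1]
eef_rot: [3.141, 0.001, -1.59]
contact_force: [-0.1, -0.4, 0.4]
gripper_width: 91.2
```

Emit:
step_arm(xyz=[[-0.03,-0.025,0],[-0.03,-0.025,0],[-0.024,-0.025,0],[0,0,0],[0,0,0]], twist=[[0,0,0],[0,0,0],[0,0,0],[0,0,0],[0,0,0]], hand=[0.0915,0.0915,0.0915,0.0915,0.0915])

```text
clock: 2.15
eef_pos: [634.7, -10.7, 250.3]
eef_rot: [3.14, 0.002, -1.583]
contact_force: [-0.7, -0.6, 0.0]
gripper_width: 91.7
```

```bash
python3 - <<'E'
from h import *
snap('wrist','w1'); print(robot.read_state()['eef_pos'])
E
```

```text
[634.57034282 -10.95681173 250.370712  ]
```

View pics/w1.png

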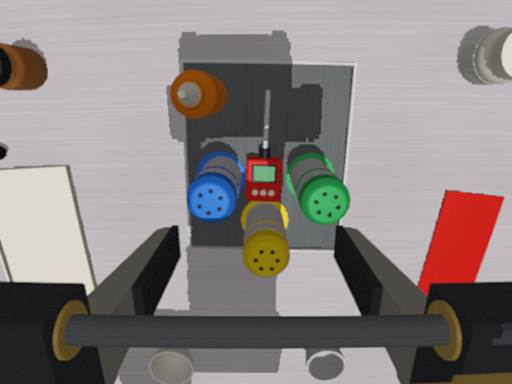

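```bash
python3 - <<'E'
from h import *
im,c=load('wrist','w1')
# dots: dark holes inside the coloured mask
for n in ['yellow','green','blue']:
    m=cmask(im,n,90,40); b,l=blobs(m,200); i,st,ce=max(b,key=lambda x:x[2][1])
    cn,h=cv2.findContours((l==i).astype(np.uint8),cv2.RETR_CCOMP,1)
    hs=[cv2.minEnclosingCircle(k)[0] for k,q in zip(cn,h[0]) if q[3]>=0 and cv2.contourArea(k)<80]
    print(n,st,np.round(hs,1).tolist(), plane(c,np.mean(hs,0),115).round(1) if hs else '')
m=cmask(im,'red');b,l=blobs(m,500);
for i,st,ce in b:
    cn=cv2.findContours((l==i).astype(np.uint8),0,1)[0][0][:,0]
    print(st,cv2.minAreaRect(plane(c,cn,29)[:,:2].astype(np.float32)))
print(plane(c,[(268,90),(265.5,145)],10))
E
```

```text
yellow [439, 372, 73, 12, 626] [[463.0, 377.0], [487.0, 374.0]] [[ 395.6 -270.5  115. ]]
green [299, 174, 51, 51, 1947] [[329.1, 214.9], [318.5, 212.0], [338.0, 207.0], [316.0, 201.8], [335.0, 196.5], [324.5, 194.0]] [[616.7 -77.3 115. ]]
blue [187, 151, 58, 72, 2541] [[208.0, 212.5], [218.5, 208.5], [199.0, 206.0], [219.9, 197.9], [199.5, 195.0], [210.5, 191.0]] [[620.7  34.7 115. ]]
[245, 156, 38, 45, 1053] ((620.4119873046875, -18.06897735595703), (43.76810073852539, 55.33824920654297), 87.74838256835938)
[418, 191, 86, 105, 5339] ((523.881591796875, -275.59454345703125), (79.67252349853516, 151.744873046875), 83.3083724975586)
[[723.48244081 -24.84701752  10.        ]
 [658.42672954 -21.5402569   10.        ]]
```

```bash
python3 - <<'E'
from h import *
im,c=load('wrist','w1')
m=cmask(im,'yellow',90,40); b,l=blobs(m,200); i,st,ce=[x for x in b if 200<x[2][0]<320][-1]
cn,h=cv2.findContours((l==i).astype(np.uint8),cv2.RETR_CCOMP,1)
hs=[cv2.minEnclosingCircle(k)[0] for k,q in zip(cn,h[0]) if q[3]>=0]
print(np.round(hs,1).tolist(),plane(c,np.mean(hs,0),115).round(1))
E
```

```text
[[271.5, 268.5], [260.5, 268.5], [277.0, 260.5], [255.5, 259.5], [272.0, 251.5], [261.5, 251.5]] [[558.  -19.3 115. ]]
```

Emit:
step_arm(xyz=[[0.004,0.03,0.02],[0.004,0.03,0.03],[0,0.018,0.02],[0,0,0],[0,0,0]], twist=[[0,0,0],[0,0,0],[0,0,0],[0,0,0],[0,0,0]], hand=[0.0915,0.0915,0.0915,0.0915,0.0915])

```text
clock: 2.7
eef_pos: [551.3, -22.9, 179.9]
eef_rot: [-3.142, 0.001, -1.589]
contact_force: [-0.4, -0.8, -0.1]
gripper_width: 91.2
```

Emit:
step_arm(xyz=[[-0.003,-0.004,0.03],[-0.001,-0.001,0.03],[0,0,0.03],[0,0,0.022],[0,0,0]], twist=[[0,0,0],[0,0,0],[0,0,0],[0,0,0],[0,0,0]], hand=[0.0915,0.0915,0.0915,0.0915,0.0915])

```text
clock: 3.2
eef_pos: [568.0, -21.5, 72.7]
eef_rot: [-3.125, 0.001, -1.592]
contact_force: [0.7, 0.3, 0.5]
gripper_width: 91.4
```

Emit:
step_arm(xyz=[[0,0,0],[0,0,0],[0,0,0],[0,0,0],[0,0,0]], twist=[[0,0,0],[0,0,0],[0,0,0],[0,0,0],[0,0,0]], hand=[0.0915,0.0915,0.0915,0.0915,0.0915])

```text
clock: 3.7
eef_pos: [573.4, -22.4, 78.9]
eef_rot: [-3.116, 0.001, -1.592]
contact_force: [-0.3, -0.6, 0.0]
gripper_width: 91.5
```

```bash
python3 - <<'E'
from h import *
s=robot.read_state();print(s['eef_pos'],s['qvel'],s['q'],s['eef_rot'],s['contact_force'])
E
```

```text
[573.38721282 -22.36335627  78.85358393] [-0.0009391  -0.01038298 -0.00348634  0.00038883  0.00521402  0.00018577] [-4.22218364e-02  4.55138348e-01  1.88258108e+00  1.50181370e-03
  7.78121131e-01  1.54906455e+00] [-3.11582371e+00  5.21603687e-04 -1.59233573e+00] [-0.32168182 -0.59718624  0.01560641]
```

Emit:
step_arm(xyz=[[0,0,0],[0,0,0],[0,0,0],[0,0,0],[0,0,0]], twist=[[0,0,0],[0,0,0],[0,0,0],[0,0,0],[0,0,0]], hand=[0.0915,0.0915,0.0915,0.0915,0.0915])

```text
clock: 4.2
eef_pos: [573.5, -22.3, 79.6]
eef_rot: [-3.115, 0.001, -1.592]
contact_force: [0.3, -0.8, -0.0]
gripper_width: 91.5
```

Emit:
step_arm(xyz=[[-0.002,0.008,0.005],[-0.001,0.006,0.005],[0,0.002,0.002],[0,0,0],[0,0,0]], twist=[[-0.012,0,0],[-0.01,0,0],[-0.003,0,0],[0,0,0],[0,0,0]], hand=[0.0915,0.0915,0.0915,0.0915,0.0915])

```text
clock: 4.7
eef_pos: [555.5, -18.5, 65.5]
eef_rot: [3.139, 0.001, -1.592]
contact_force: [0.0, 0.7, -0.7]
gripper_width: 91.6
```

Emit:
step_arm(xyz=[[0,0,0],[0,0,0],[0,0,0],[0,0,0],[0,0,0]], twist=[[0.002,0,0],[0,0,0],[0,0,0],[0,0,0],[0,0,0]], hand=[0.03,0.03,0.03,0.03,0.03])

```text
clock: 5.2
eef_pos: [556.2, -18.6, 65.9]
eef_rot: [-3.141, 0.001, -1.592]
contact_force: [-0.6, -0.8, 0.2]
gripper_width: 53.4
```

Emit:
step_arm(xyz=[[0,0,0],[0,0,0],[0,0,0],[0,0,0],[0,0,0]], twist=[[0,0,0],[0,0,0],[0,0,0],[0,0,0],[0,0,0]], hand=[0.03,0.03,0.03,0.03,0.03])

```text
clock: 5.7
eef_pos: [556.2, -18.7, 65.9]
eef_rot: [-3.141, 0.0, -1.592]
contact_force: [-0.4, -0.8, -0.3]
gripper_width: 49.6
```

Emit:
step_arm(xyz=[[0,0,-0.01],[0,0,-0.015],[0,0,-0.02],[0,0,-0.015],[0,0,-0.01]], twist=[[0,0,0],[0,0,0],[0,0,0],[0,0,0],[0,0,0]], hand=[0.03,0.03,0.03,0.03,0.03])

```text
clock: 6.2
eef_pos: [553.3, -18.5, 137.5]
eef_rot: [3.136, 0.001, -1.592]
contact_force: [0.2, -0.3, -3.7]
gripper_width: 49.5
```

Emit:
step_arm(xyz=[[-0.02,0.01,0],[-0.035,0.016,0],[-0.04,0.018,0],[-0.04,0.018,0],[-0.04,0.018,0]], twist=[[0.005,0,0],[0,0,0],[0,0,0],[0,0,0],[0,0,0]], hand=[0.03,0.03,0.03,0.03,0.03])

```text
clock: 6.7
eef_pos: [478.3, 159.1, 141.1]
eef_rot: [-3.136, 0.0, -1.6]
contact_force: [0.2, 0.5, -2.8]
gripper_width: 49.5
```

Emit:
step_arm(xyz=[[-0.04,0.018,0],[-0.04,0.018,0],[-0.03,0.012,0],[-0.015,0.006,0],[0,0,0]], twist=[[0,0,0],[0,0,0],[0,0,0],[0,0,0],[0,0,0]], hand=[0.03,0.03,0.03,0.03,0.03])

```text
clock: 7.2
eef_pos: [422.2, 294.6, 142.3]
eef_rot: [-3.136, 0.001, -1.596]
contact_force: [0.1, -0.6, -4.0]
gripper_width: 49.7
```

Emit:
step_arm(xyz=[[-0.002,0.004,0.01],[0,0,0.014],[0,0,0.014],[0,0,0.01],[0,0,0.005]], twist=[[-0.005,0,0],[0,0,0],[0,0,0],[0,0,0],[0,0,0]], hand=[0.03,0.03,0.03,0.03,0.03])

```text
clock: 7.7
eef_pos: [418.1, 293.7, 86.3]
eef_rot: [3.141, 0.0, -1.597]
contact_force: [-0.1, -0.2, -3.6]
gripper_width: 49.8
```

Emit:
step_arm(xyz=[[-0.002,0,0.006],[0,0,0.006],[0,0,0.004],[0,0,0.002],[0,0,0]], twist=[[0,0,0],[0,0,0],[0,0,0],[0,0,0],[0,0,0]], hand=[0.03,0.03,0.03,0.03,0.03])

```text
clock: 8.2
eef_pos: [418.6, 294.8, 66.4]
eef_rot: [3.14, -0.0, -1.599]
contact_force: [0.2, -0.1, -3.1]
gripper_width: 49.7
```

Emit:
step_arm(xyz=[[0,0,0.001],[0,0,0.001],[0,0,0.0005],[0,0,0],[0,0,0]], twist=[[0,0,0],[0,0,0],[0,0,0],[0,0,0],[0,0,0]], hand=[0.03,0.03,0.03,0.03,0.03])

```text
clock: 8.7
eef_pos: [419.1, 295.4, 64.6]
eef_rot: [3.141, 0.001, -1.599]
contact_force: [0.8, 0.3, -3.1]
gripper_width: 49.5
```

Emit:
step_arm(xyz=[[0,0,0.001],[0,0,0.0005],[0,0,0],[0,0,0],[0,0,0]], twist=[[0,0,0],[0,0,0],[0,0,0],[0,0,0],[0,0,0]], hand=[0.03,0.03,0.03,0.03,0.03])

```text
clock: 9.2
eef_pos: [419.4, 295.6, 64.1]
eef_rot: [-3.141, 0.001, -1.599]
contact_force: [-0.2, 0.3, -4.4]
gripper_width: 49.5
```

Emit:
step_arm(xyz=[[0,0,0.0008],[0,0,0],[0,0,0],[0,0,0],[0,0,0]], twist=[[0,0,0],[0,0,0],[0,0,0],[0,0,0],[0,0,0]], hand=[0.03,0.03,0.0915,0.0915,0.0915])

```text
clock: 9.7
eef_pos: [420.3, 296.1, 64.3]
eef_rot: [-3.14, 0.002, -1.599]
contact_force: [-0.7, -0.3, -0.3]
gripper_width: 71.7
```

Emit:
step_arm(xyz=[[0,0,0],[0,0,0],[0,0,-0.01],[0,0,-0.02],[0,0,-0.02]], twist=[[0,0,0],[0,0,0],[0,0,0],[0,0,0],[0,0,0]], hand=[0.0915,0.0915,0.0915,0.0915,0.0915])

```text
clock: 10.2
eef_pos: [418.7, 295.0, 114.4]
eef_rot: [3.139, -0.001, -1.599]
contact_force: [-0.3, 0.5, 0.6]
gripper_width: 91.7
```

Emit:
step_arm(xyz=[[0,0,-0.035],[0.02,-0.016,-0.02],[0.034,-0.028,-0.01],[0.036,-0.029,0],[0.036,-0.029,0]], twist=[[0,0,0],[0,0,0],[0,0,0],[0,0,0],[0,0,0]], hand=[0.0915,0.0915,0.0915,0.0915,0.0915])

```text
clock: 10.7
eef_pos: [519.6, 167.3, 189.5]
eef_rot: [-3.137, 0.004, -1.59]
contact_force: [0.3, 0.2, -0.2]
gripper_width: 91.4
```

Emit:
step_arm(xyz=[[0.036,-0.029,0],[0.036,-0.029,0],[0.03,-0.026,0],[0.018,-0.016,0],[0.0,0,0]], twist=[[0,0,0],[0,0,0],[0,0,0],[0,0,0],[0,0,0]], hand=[0.0915,0.0915,0.0915,0.0915,0.0915])

```text
clock: 11.2
eef_pos: [624.0, 34.9, 194.9]
eef_rot: [-3.13, 0.004, -1.595]
contact_force: [0.5, -0.1, -0.4]
gripper_width: 91.3
```

Emit:
step_arm(xyz=[[-0.001,0.004,0.01],[0,0,0.015],[0,0,0.018],[0,0,0.018],[0,0,0.01]], twist=[[-0.01,-0.003,0],[0,0,0],[0,0,0],[0,0,0],[0,0,0]], hand=[0.0915,0.0915,0.0915,0.0915,0.0915])

```text
clock: 11.7
eef_pos: [616.3, 40.5, 120.4]
eef_rot: [3.141, 0.008, -1.592]
contact_force: [-0.0, 0.1, 0.4]
gripper_width: 91.5
```

```bash
python3 - <<'E'
from h import *
im,c=snap('top','t1');print(robot.read_state()['eef_pos'])
im,c=snap('wrist','w2')
E
```

```text
[615.5153759   40.51539971 119.08845324]
```

View pics/w2.png

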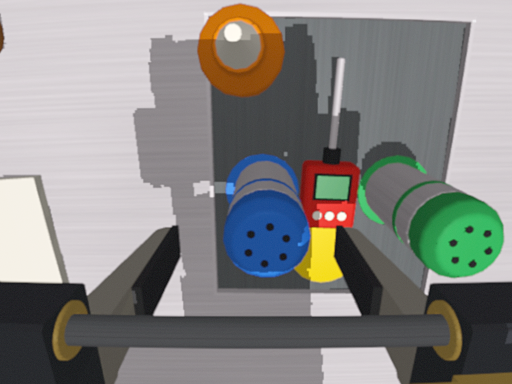

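View pics/t1.png

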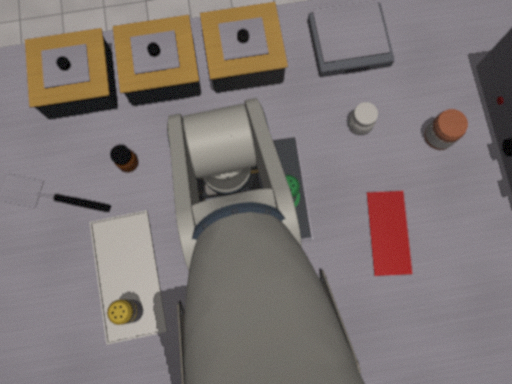

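```bash
python3 - <<'E'
from h import *
im,c=load('wrist','w2')
for n in ['green','blue']:
    m=cmask(im,n,90,40); b,l=blobs(m,1000); i,st,ce=max(b,key=lambda x:x[1][4])
    cn,h=cv2.findContours((l==i).astype(np.uint8),cv2.RETR_CCOMP,1)
    hs=[cv2.minEnclosingCircle(k)[0] for k,q in zip(cn,h[0]) if q[3]>=0 and cv2.contourArea(k)<150]
    print(n,np.round(hs,1).tolist(), plane(c,np.mean(hs,0),115).round(1) if hs else '')
E
```

```text
green [[472.4, 263.6], [454.5, 259.5], [488.0, 250.5], [453.0, 242.5], [487.0, 233.0], [469.0, 229.0]] [[617.2 -76.8 115. ]]
blue [[264.2, 263.2], [282.7, 256.4], [248.0, 252.3], [285.6, 238.0], [250.5, 234.0], [269.6, 226.7]] [[620.8  34.9 115. ]]
```

Emit:
step_arm(xyz=[[0.005,-0.005,0.01],[0,0,0.013],[0,0,0.013],[0,0,0.008],[0,0,0.002]], twist=[[0,0.007,0],[0,0,0],[0,0,0],[0,0,0],[0,0,0]], hand=[0.0915,0.0915,0.0915,0.0915,0.0915])

```text
clock: 12.3
eef_pos: [622.2, 35.8, 71.9]
eef_rot: [-3.141, 0.001, -1.591]
contact_force: [0.5, -0.2, 0.1]
gripper_width: 91.6
```

Emit:
step_arm(xyz=[[0.001,0.001,0.004],[0,0.0,0.002],[0,0,0],[0,0,0],[0,0,0]], twist=[[0,0,0],[0,0,0],[0,0,0],[0,0,0],[0,0,0]], hand=[0.0915,0.0915,0.03,0.03,0.03])

```text
clock: 12.8
eef_pos: [621.5, 34.6, 65.8]
eef_rot: [-3.14, 0.001, -1.592]
contact_force: [0.2, 1.1, 0.7]
gripper_width: 69.5
```

Emit:
step_arm(xyz=[[0,0,0],[0,0,0],[0,0,0],[0,0,0],[0,0,0]], twist=[[0,0,0],[0,0,0],[0,0,0],[0,0,0],[0,0,0]], hand=[0.03,0.03,0.03,0.03,0.03])

```text
clock: 13.3
eef_pos: [622.0, 34.7, 66.5]
eef_rot: [-3.139, 0.001, -1.592]
contact_force: [-0.4, -0.3, -0.0]
gripper_width: 49.4
```

Emit:
step_arm(xyz=[[0,0,-0.01],[0,0,-0.015],[0,0,-0.02],[0,0,-0.015],[0,0,-0.01]], twist=[[-0.002,0,0],[0,0,0],[0,0,0],[0,0,0],[0,0,0]], hand=[0.03,0.03,0.03,0.03,0.03])

```text
clock: 13.8
eef_pos: [620.2, 34.5, 140.3]
eef_rot: [3.138, 0.0, -1.592]
contact_force: [-0.4, 0.3, -2.2]
gripper_width: 49.6
```

Emit:
step_arm(xyz=[[-0.02,0.004,0],[-0.035,0.006,0],[-0.04,0.007,0],[-0.04,0.007,0],[-0.04,0.007,0]], twist=[[0.003,0,0],[0,0,0],[0,0,0],[0,0,0],[0,0,0]], hand=[0.03,0.03,0.03,0.03,0.03])

```text
clock: 14.3
eef_pos: [595.4, 210.4, 147.3]
eef_rot: [-3.135, 0.0, -1.599]
contact_force: [0.5, 0.4, -3.3]
gripper_width: 49.7
```

Emit:
step_arm(xyz=[[-0.04,0.007,0],[-0.028,0.004,0],[-0.012,0.002,0],[0,0,0],[0,0,0]], twist=[[0,0,0],[0,0,0],[0,0,0],[0,0,0],[0,0,0]], hand=[0.03,0.03,0.03,0.03,0.03])

```text
clock: 14.8
eef_pos: [582.7, 298.2, 150.3]
eef_rot: [-3.133, 0.002, -1.594]
contact_force: [-0.4, -0.2, -3.4]
gripper_width: 49.8
```

Emit:
step_arm(xyz=[[-0.003,0.003,0.01],[-0.001,0.001,0.014],[0,0,0.015],[0,0,0.012],[0,0,0.006]], twist=[[-0.008,0,0],[0,0,0],[0,0,0],[0,0,0],[0,0,0]], hand=[0.03,0.03,0.03,0.03,0.03])

```text
clock: 15.3
eef_pos: [579.2, 297.6, 88.3]
eef_rot: [3.141, 0.0, -1.599]
contact_force: [0.4, 0.4, -2.5]
gripper_width: 49.3
```

Emit:
step_arm(xyz=[[-0.002,0,0.006],[-0.001,0,0.006],[0,0,0.005],[0,0,0.003],[0,0,0]], twist=[[0,0,0],[0,0,0],[0,0,0],[0,0,0],[0,0,0]], hand=[0.03,0.03,0.03,0.03,0.03])

```text
clock: 15.8
eef_pos: [578.9, 300.4, 64.8]
eef_rot: [3.139, -0.001, -1.599]
contact_force: [0.1, 0.3, -2.9]
gripper_width: 49.7
```

Emit:
step_arm(xyz=[[0,0,0.001],[0,0,0.0],[0,0,0],[0,0,0],[0,0,0]], twist=[[0.002,0,0],[0,0,0],[0,0,0],[0,0,0],[0,0,0]], hand=[0.03,0.03,0.03,0.0915,0.0915])

```text
clock: 16.3
eef_pos: [580.4, 301.3, 66.2]
eef_rot: [-3.139, 0.001, -1.599]
contact_force: [-0.5, -1.1, 0.1]
gripper_width: 63.5
```

Emit:
step_arm(xyz=[[0,0,0],[0,0,0],[0,0,-0.01],[0,0,-0.02],[0,0,-0.03]], twist=[[0,0,0],[0,0,0],[0,0,0],[0,0,0],[0,0,0]], hand=[0.0915,0.0915,0.0915,0.0915,0.0915])

```text
clock: 16.8
eef_pos: [578.2, 300.1, 125.3]
eef_rot: [3.139, -0.002, -1.599]
contact_force: [0.1, 1.1, -0.4]
gripper_width: 91.5
```

Emit:
step_arm(xyz=[[0,0,-0.04],[0.02,-0.003,-0.02],[0.04,-0.005,0],[0.04,-0.005,0],[0.04,-0.005,0]], twist=[[0,0,0],[0,0,0],[0,0,0],[0,0,0],[0,0,0]], hand=[0.0915,0.0915,0.0915,0.0915,0.0915])

```text
clock: 17.3
eef_pos: [595.6, 162.0, 197.4]
eef_rot: [-3.132, 0.004, -1.592]
contact_force: [0.2, 0.7, 0.0]
gripper_width: 91.5
```

Emit:
step_arm(xyz=[[0.04,-0.005,0],[0.04,-0.005,0],[0.04,-0.005,0],[0.04,-0.005,0],[0.04,-0.005,0]], twist=[[0,0,0],[0,0,0],[0,0,0],[0,0,0],[0,0,0]], hand=[0.0915,0.0915,0.0915,0.0915,0.0915])

```text
clock: 17.8
eef_pos: [617.2, -46.3, 202.4]
eef_rot: [-3.127, 0.004, -1.591]
contact_force: [1.2, -0.3, 0.7]
gripper_width: 91.5
```

Emit:
step_arm(xyz=[[0.016,0,0.005],[0.007,0,0.015],[0,0,0.016],[0,0,0.016],[0,0,0.01]], twist=[[-0.012,0.004,0],[0,0,0],[0,0,0],[0,0,0],[0,0,0]], hand=[0.0915,0.0915,0.0915,0.0915,0.0915])

```text
clock: 18.3
eef_pos: [617.7, -72.7, 139.3]
eef_rot: [-3.135, 0.0, -1.596]
contact_force: [-0.7, 0.5, 0.7]
gripper_width: 91.6
```

Emit:
step_arm(xyz=[[0.004,0.0,0.012],[0.0005,0,0.015],[0,0.001,0.015],[0,0.001,0.01],[0,0,0.004]], twist=[[-0.006,0,0],[0,0,0],[0,0,0],[0,0,0],[0,0,0]], hand=[0.0915,0.0915,0.0915,0.0915,0.0915])

```text
clock: 18.8
eef_pos: [614.4, -74.4, 77.0]
eef_rot: [3.138, 0.001, -1.593]
contact_force: [-0.0, -0.0, -0.1]
gripper_width: 91.4
```

Emit:
step_arm(xyz=[[0.002,-0.002,0.005],[0.0,0,0.003],[0,0,0.001],[0,0,0],[0,0,0]], twist=[[0.003,0,0],[0,0,0],[0,0,0],[0,0,0],[0,0,0]], hand=[0.0915,0.0915,0.0915,0.0915,0.0915])

```text
clock: 19.3
eef_pos: [617.4, -76.6, 67.8]
eef_rot: [-3.14, 0.001, -1.593]
contact_force: [0.6, -0.2, -0.5]
gripper_width: 91.4
```

Emit:
step_arm(xyz=[[0,0,0.002],[0.0,0,0],[0,0,0],[0,0,0],[0,0,0]], twist=[[-0.001,0,0],[0,0,0],[0,0,0],[0,0,0],[0,0,0]], hand=[0.0915,0.03,0.03,0.03,0.03])

```text
clock: 19.8
eef_pos: [618.1, -76.6, 66.7]
eef_rot: [-3.139, 0.001, -1.593]
contact_force: [0.1, -0.3, 0.6]
gripper_width: 61.8
```

Emit:
step_arm(xyz=[[0,0,0],[0,0,0],[0,0,0],[0,0,0],[0,0,0]], twist=[[0,0,0],[0,0,0],[0,0,0],[0,0,0],[0,0,0]], hand=[0.03,0.03,0.03,0.03,0.03])

```text
clock: 20.3
eef_pos: [618.1, -76.8, 66.8]
eef_rot: [-3.139, 0.001, -1.593]
contact_force: [0.2, -0.2, -0.3]
gripper_width: 49.8
```

Emit:
step_arm(xyz=[[0,0,-0.01],[0,0,-0.018],[0,0,-0.025],[0,0,-0.02],[0,0,-0.012]], twist=[[-0.002,0,0],[0,0,0],[0,0,0],[0,0,0],[0,0,0]], hand=[0.03,0.03,0.03,0.03,0.03])

```text
clock: 20.8
eef_pos: [615.3, -76.3, 153.2]
eef_rot: [3.134, 0.002, -1.593]
contact_force: [-0.8, -0.2, -2.5]
gripper_width: 49.6
```

Emit:
step_arm(xyz=[[-0.02,0.007,-0.015],[-0.035,0.012,-0.015],[-0.04,0.014,-0.01],[-0.04,0.014,0],[-0.04,0.014,0]], twist=[[0.003,0,0],[0,0,0],[0,0,0],[0,0,0],[0,0,0]], hand=[0.03,0.03,0.03,0.03,0.03])

```text
clock: 21.3
eef_pos: [559.0, 100.6, 198.5]
eef_rot: [-3.141, 0.001, -1.601]
contact_force: [0.4, 0.8, -2.4]
gripper_width: 49.6
```

Emit:
step_arm(xyz=[[-0.04,0.014,0],[-0.04,0.014,0],[-0.04,0.014,0],[-0.03,0.01,0],[-0.02,0.007,0]], twist=[[0,0,0],[0,0,0],[0,0,0],[0,0,0],[0,0,0]], hand=[0.03,0.03,0.03,0.03,0.03])

```text
clock: 21.8
eef_pos: [499.9, 280.9, 200.1]
eef_rot: [3.141, 0.002, -1.599]
contact_force: [0.5, -0.2, -2.6]
gripper_width: 49.8
```

Emit:
step_arm(xyz=[[-0.01,0,0.005],[-0.004,0,0.015],[0,0,0.016],[0,0,0.016],[0,0,0.01]], twist=[[0,0,0],[0,0,0],[0,0,0],[0,0,0],[0,0,0]], hand=[0.03,0.03,0.03,0.03,0.03])

```text
clock: 22.3
eef_pos: [500.4, 296.0, 134.1]
eef_rot: [-3.141, 0.001, -1.596]
contact_force: [-0.2, 0.3, -1.2]
gripper_width: 49.3
```

Emit:
step_arm(xyz=[[-0.002,0,0.01],[0,0,0.013],[0,0,0.013],[0,0.001,0.01],[0,0,0.005]], twist=[[0,0,0],[0,0,0],[0,0,0],[0,0,0],[0,0,0]], hand=[0.03,0.03,0.03,0.03,0.03])

```text
clock: 22.8
eef_pos: [499.5, 295.6, 77.0]
eef_rot: [3.14, -0.001, -1.599]
contact_force: [1.0, -0.1, -2.2]
gripper_width: 49.6
```

Emit:
step_arm(xyz=[[0,0,0.004],[0,0,0.003],[0,0,0.002],[0,0,0],[0,0,0]], twist=[[0,0,0],[0,0,0],[0,0,0],[0,0,0],[0,0,0]], hand=[0.03,0.03,0.03,0.03,0.03])

```text
clock: 23.3
eef_pos: [499.9, 296.0, 67.5]
eef_rot: [3.141, -0.0, -1.599]
contact_force: [-0.3, -0.0, -2.3]
gripper_width: 49.4
```

Emit:
step_arm(xyz=[[0,0,0.002],[0,0,0.001],[0,0,0.0005],[0,0,0],[0,0,0]], twist=[[0,0,0],[0,0,0],[0,0,0],[0,0,0],[0,0,0]], hand=[0.03,0.03,0.03,0.03,0.03])

```text
clock: 23.8
eef_pos: [500.5, 296.4, 64.8]
eef_rot: [-3.141, 0.001, -1.598]
contact_force: [0.0, -0.4, -1.9]
gripper_width: 49.3
```

Emit:
step_arm(xyz=[[0,0,0],[0,0,0.0],[0,0,0],[0,0,0],[0,0,0]], twist=[[0,0,0],[0,0,0],[0,0,0],[0,0,0],[0,0,0]], hand=[0.0915,0.0915,0.0915,0.0915,0.0915])

```text
clock: 24.3
eef_pos: [501.3, 296.9, 65.6]
eef_rot: [-3.139, 0.002, -1.598]
contact_force: [-0.7, 0.0, -0.1]
gripper_width: 87.6
```

Emit:
step_arm(xyz=[[0,0,-0.01],[0,0,-0.02],[0,0,-0.03],[0,0,-0.03],[0,0,-0.03]], twist=[[0,0,0],[0,0,0],[0,0,0],[0,0,0],[0,0,0]], hand=[0.0915,0.0915,0.0915,0.0915,0.0915])

```text
clock: 24.8
eef_pos: [498.6, 295.2, 187.7]
eef_rot: [3.137, -0.002, -1.598]
contact_force: [0.8, 0.3, 0.2]
gripper_width: 91.4
```

```bash
python3 - <<'E'
from h import *
im,c=snap('top','t2')
for n in ['yellow','green','blue']:
    for i,st,ce in blobs(cmask(im,n,90,40),200)[0]: print(n,st,ce)
for n in ['yellow','green','blue']:
    b,l=blobs(cmask(im,n,90,40),300)
    for i,st,ce in b:
        if 200<ce[0]<320: 
            cn=cv2.findContours((l==i).astype(np.uint8),0,1)[0][0][:,0]
            print(n,'pad',plane(c,ce,5).round(1),[np.round(x,1) for x in cv2.minEnclosingCircle(plane(c,cn,5)[:,:2].astype(np.float32))])
b,l=blobs(cmask(im,'red'),200)
for i,st,ce in b:
    cn=cv2.findContours((l==i).astype(np.uint8),0,1)[0][0][:,0]
    print(ce,cv2.minAreaRect(plane(c,cn,29)[:,:2].astype(np.float32)))
E
```

```text
yellow [250, 211, 29, 30, 672] [264.0, 225.7]
yellow [113, 300, 21, 24, 327] [123.9, 310.0]
green [272, 183, 28, 28, 606] [285.6, 196.3]
blue [221, 189, 29, 29, 662] [235.0, 203.2]
blue [97, 223, 26, 25, 472] [109.3, 234.8]
yellow pad [[555.6 -17.6   5. ]] [array([556.1, -17.8]), np.float64(33.3)]
green pad [[613.9 -77.5   5. ]] [array([614.1, -77.5]), np.float64(32.3)]
blue pad [[617.3  38.6   5. ]] [array([617.4,  38.5]), np.float64(33.4)]
[259.4, 199.2] ((615.4669189453125, -16.166078567504883), (44.8958854675293, 58.51243591308594), 87.15016174316406)
[388.8, 233.1] ((492.56787109375, -283.9296875), (81.97183990478516, 183.8900146484375), 83.08269500732422)
```

View pics/t2.png

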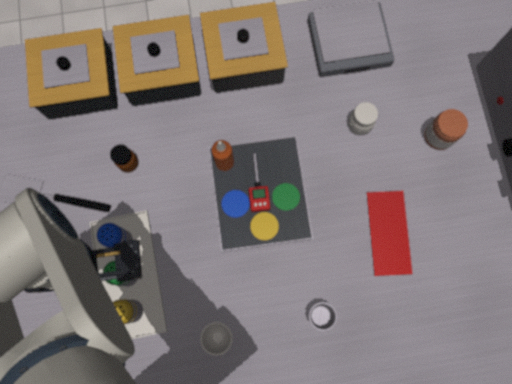

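Emit:
step_arm(xyz=[[0.02,-0.01,-0.02],[0.038,-0.016,-0.01],[0.04,-0.017,0],[0.04,-0.017,0],[0.04,-0.017,0]], twist=[[0,0,0],[0,0,0],[0,0,0],[0,0,0],[0,0,0]], hand=[0.0915,0.0915,0.0915,0.0915,0.0915])

```text
clock: 25.35
eef_pos: [575.9, 116.6, 231.4]
eef_rot: [-3.131, 0.007, -1.59]
contact_force: [0.2, -0.9, 1.3]
gripper_width: 91.6
```

Emit:
step_arm(xyz=[[0.04,-0.017,0],[0.04,-0.017,0],[0.03,-0.012,0],[0.012,-0.006,0],[0,0,0]], twist=[[-0.005,0,0],[0,0,0],[0,0,0],[0,0,0],[0,0,0]], hand=[0.0915,0.0915,0.0915,0.0915,0.0915])

```text
clock: 25.85
eef_pos: [628.4, -16.5, 234.6]
eef_rot: [-3.131, 0.006, -1.595]
contact_force: [-0.1, -0.3, -0.1]
gripper_width: 91.3
```

```bash
cat > pads.py <<'E'
from h import *
import sys
def pads(f,take=True,cam='wrist'):
    im,c=(snap if take else load)(cam,f); s=robot.read_state(); print(s['eef_pos'].round(1),s['eef_rot'].round(4))
    for n in ['yellow','green','blue']:
        b,l=blobs(cmask(im,n,90,40),300)
        for i,st,ce in b:
            cn=max(cv2.findContours((l==i).astype(np.uint8),0,1)[0],key=len)[:,0]
            P=cv2.convexHull(plane(c,cn,5)[:,:2].astype(np.float32))
            print(n,st,[np.round(x,1) for x in cv2.minEnclosingCircle(P)],np.round(cv2.fitEllipse(P)[:2],1).tolist())
    b,l=blobs(cmask(im,'red'),200)
    for i,st,ce in b:
        cn=cv2.findContours((l==i).astype(np.uint8),0,1)[0][0][:,0]
        print('red',ce,st,cv2.minAreaRect(plane(c,cn,29)[:,:2].astype(np.float32)))
if __name__=='__main__': pads(sys.argv[1],*( [True,sys.argv[2]] if len(sys.argv)>2 else []))
E
python3 pads.py w3
```

```text
[628.  -15.6 234.5] [-3.1315  0.0062 -1.5945]
yellow [237, 203, 50, 43, 1755] [array([557.5, -19.4]), np.float64(32.4)] [[555.8, -19.0], [59.1, 67.0]]
yellow [52, 300, 36, 61, 1007] [array([387.5, 271. ]), np.float64(61.7)] [[387.8, 270.4], [49.4, 123.0]]
yellow [427, 300, 36, 61, 1003] [array([ 376.4, -284.2]), np.float64(60.0)] [[376.6, -286.3], [48.9, 121.2]]
yellow [426, 372, 86, 12, 638] [array([ 272.2, -345.5]), np.float64(72.4)] [[279.5, -375.3], [25.1, 222.1]]
green [283, 152, 52, 50, 2027] [array([615.6, -78.7]), np.float64(31.9)] [[615.7, -78.9], [63.0, 63.4]]
blue [189, 151, 52, 51, 2071] [array([619.3,  36.4]), np.float64(32.5)] [[619.0, 36.9], [63.7, 64.4]]
red [259.3, 179.5] [240, 155, 40, 48, 1174] ((620.1239013671875, -18.089197158813477), (44.27191925048828, 56.33873748779297), 86.83499145507812)
red [466.7, 237.8] [423, 190, 89, 106, 5611] ((526.5203247070312, -275.60894775390625), (79.83213806152344, 145.44020080566406), 83.09469604492188)
```

View pics/w3.png

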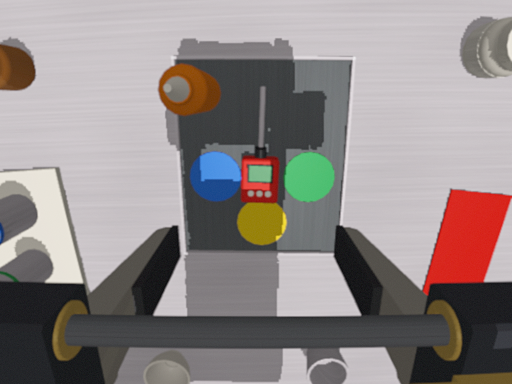

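Emit:
step_arm(xyz=[[0.002,0.006,0.02],[0,0,0.022],[0,0,0.022],[0,0,0.018],[0,0,0.008]], twist=[[-0.01,0.006,0.025],[0,0,0],[0,0,0],[0,0,0],[0,0,0]], hand=[0.0915,0.0915,0.0915,0.0915,0.0915])

```text
clock: 26.4
eef_pos: [617.3, -9.7, 138.3]
eef_rot: [3.138, 0.001, -1.619]
contact_force: [0.1, 0.3, -0.4]
gripper_width: 91.6
```

```bash
python3 pads.py w4
```

```text
[616.7  -9.6 137.5] [ 3.1364e+00  6.0000e-04 -1.6192e+00]
yellow [237, 221, 65, 53, 2809] [array([557.7, -19.2]), np.float64(32.2)] [[557.8, -19.3], [63.7, 64.1]]
yellow [52, 300, 36, 61, 1016] [array([460.5, 208.7]), np.float64(46.6)] [[459.9, 207.9], [37.1, 93.7]]
yellow [427, 300, 36, 61, 1016] [array([ 439.9, -211. ]), np.float64(46.5)] [[439.4, -211.0], [36.8, 93.2]]
yellow [426, 372, 86, 12, 652] [array([ 358., -255.]), np.float64(55.3)] [[362.5, -263.7], [25.0, 125.9]]
green [296, 152, 69, 66, 3496] [array([615.8, -78.4]), np.float64(32.0)] [[615.8, -78.8], [63.0, 63.5]]
blue [173, 154, 69, 66, 3553] [array([619.3,  36.4]), np.float64(32.2)] [[619.3, 36.5], [63.8, 64.0]]
red [266.2, 190.5] [241, 159, 52, 63, 2090] ((620.794677734375, -18.083253860473633), (43.612213134765625, 55.352806091308594), 87.1618881225586)
red [503.0, 256.0] [487, 205, 25, 78, 1016] ((553.9240112304688, -233.72320556640625), (82.51065063476562, 24.22927474975586), 11.611635208129883)
```

View pics/w4.png

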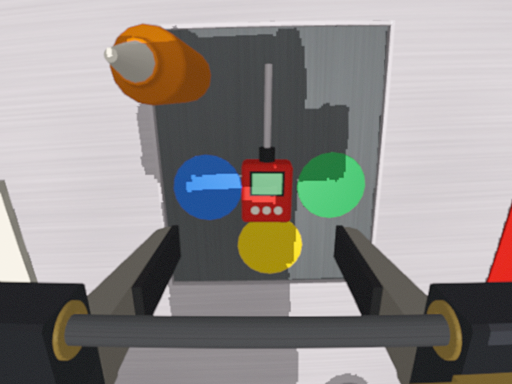

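Emit:
step_arm(xyz=[[0.005,-0.003,0.015],[0.002,-0.001,0.018],[0,0,0.018],[0,0,0.015],[0,0,0.008]], twist=[[0.005,0,0],[0,0,0],[0,0,0],[0,0,0],[0,0,0]], hand=[0.0915,0.0915,0.0915,0.0915,0.0915])

```text
clock: 26.95
eef_pos: [620.0, -12.6, 62.3]
eef_rot: [-3.14, 0.001, -1.617]
contact_force: [-0.5, -0.5, 0.3]
gripper_width: 91.3
```

Emit:
step_arm(xyz=[[0.004,0,0.01],[0.001,0,0.01],[0,0,0.008],[0,0,0.004],[0,0,0]], twist=[[0,0,0],[0,0,0],[0,0,0],[0,0,0],[0,0,0]], hand=[0.0915,0.0915,0.0915,0.0915,0.0915])

```text
clock: 27.45
eef_pos: [619.9, -17.5, 27.8]
eef_rot: [-3.14, 0.001, -1.616]
contact_force: [-0.6, -0.8, -0.4]
gripper_width: 91.3
```

Emit:
step_arm(xyz=[[0.0005,0,0.002],[0,0,0],[0,0,0],[0,0,0],[0,0,0]], twist=[[0,0,0.003],[0,0,0],[0,0,0],[0,0,0],[0,0,0]], hand=[0.0915,0.03,0.03,0.03,0.03])

```text
clock: 27.95
eef_pos: [621.0, -18.1, 27.0]
eef_rot: [-3.138, 0.001, -1.62]
contact_force: [0.2, 0.2, 0.2]
gripper_width: 61.6
```

Emit:
step_arm(xyz=[[0,0,0],[0,0,0],[0,0,0],[0,0,0],[0,0,0]], twist=[[0,0,0],[0,0,0],[0,0,0],[0,0,0],[0,0,0]], hand=[0.03,0.03,0.03,0.03,0.03])

```text
clock: 28.45
eef_pos: [621.2, -18.1, 27.3]
eef_rot: [-3.137, 0.001, -1.62]
contact_force: [-0.1, 0.1, -0.4]
gripper_width: 43.8
```

Emit:
step_arm(xyz=[[0,0,-0.01],[0,0,-0.02],[0,0,-0.03],[0,0,-0.025],[0,0,-0.015]], twist=[[-0.004,0,0],[0,0,0],[0,0,0],[0,0,0],[0,0,0]], hand=[0.03,0.03,0.03,0.03,0.03])

```text
clock: 28.95
eef_pos: [618.5, -18.0, 129.6]
eef_rot: [3.134, 0.001, -1.62]
contact_force: [-0.4, 0.2, -2.0]
gripper_width: 43.9
```

Emit:
step_arm(xyz=[[0.018,0.01,-0.01],[0.032,0.017,-0.01],[0.038,0.021,0],[0.038,0.021,0],[0.038,0.021,0]], twist=[[0,0,0],[0,0,0.02],[0,0,0.02],[0,0,0.02],[0,0,0.01]], hand=[0.03,0.03,0.03,0.03,0.03])

```text
clock: 29.45
eef_pos: [515.3, -178.0, 155.9]
eef_rot: [3.141, -0.0, -1.685]
contact_force: [0.3, -1.5, -2.1]
gripper_width: 43.3
```

Emit:
step_arm(xyz=[[0.037,0.014,0],[0.035,0.014,0],[0.025,0.009,0],[0.01,0.004,0],[0,0,0]], twist=[[0,0,0],[0,0,0],[0,0,0],[0,0,0],[0,0,0]], hand=[0.03,0.03,0.03,0.03,0.03])

```text
clock: 29.95
eef_pos: [451.3, -288.3, 157.3]
eef_rot: [3.137, -0.001, -1.691]
contact_force: [-0.2, -0.1, -1.2]
gripper_width: 43.7
```

```bash
python3 - <<'E'
from h import *
im,c=snap('wrist','w5');s=robot.read_state();print(s['eef_pos'],s['eef_rot'])
b,l=blobs(cmask(im,'red'),200)
for i,st,ce in b:
    cn=cv2.findContours((l==i).astype(np.uint8),0,1)[0][0][:,0]
    r=cv2.minAreaRect(plane(c,cn,4)[:,:2].astype(np.float32));print(st,r,cv2.boxPoints(r).round(1).tolist())
E
```

```text
[ 451.69631374 -287.61359128  157.28910369] [ 3.13718532e+00 -5.11261497e-04 -1.69084273e+00]
[209, 28, 95, 277, 19081] ((449.60736083984375, -288.837890625), (88.5475845336914, 282.7805480957031), 82.64722442626953) [[303.70001220703125, -314.70001220703125], [584.2000122070312, -350.79998779296875], [595.5, -263.0], [315.0, -226.8000030517578]]
```

View pics/w5.png

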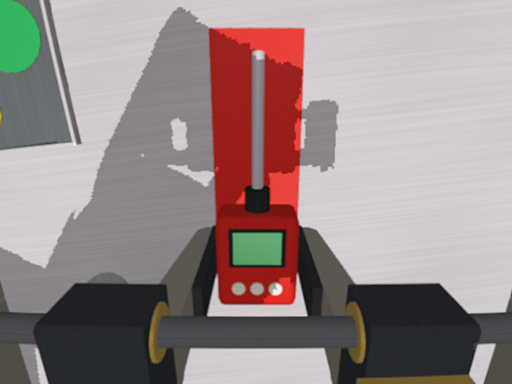

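```bash
python3 - <<'E'
from h import *
im,c=load('wrist','w5')
m=cmask(im,'red')
E=[]
for r in (45,70,95,115,140,160):
    x=np.where(m[r,190:320])[0]+190; E.append((x[0],x[-1],r)); 
A=plane(c,[(a-.5,r) for a,b,r in E],4)[:,:2];B=plane(c,[(b+.5,r) for a,b,r in E],4)[:,:2]
print(A.round(1).tolist(),B.round(1).tolist())
for q in(A,B):
    v=cv2.fitLine(q.astype(np.float32),2,0,.01,.01).ravel();print('dir',np.arctan2(v[1],v[0]) if v[0]>0 else np.arctan2(-v[1],-v[0]))
cols=[215,225,235,275,285,295]
F=plane(c,[(k,np.where(m[:,k])[0][0]-.5) for k in cols],4)[:,:2];print(F.round(1).tolist())
far=plane(c,(257,28),4)[0,:2]; 
y=-.123; u=np.array([np.cos(y),np.sin(y)]);n=np.array([-u[1],u[0]])
lat=(np.mean(A@n)+np.mean(B@n))/2; print('width',np.mean(A@n)-np.mean(B@n))
fx=np.mean(F@u)-95; print('centre',fx*u+lat*n)
E
```

```text
[[581.1, -261.4], [560.2, -259.0], [538.6, -256.4], [520.6, -254.4], [497.4, -251.7], [478.1, -249.5]] [[570.9, -344.9], [550.0, -342.3], [528.4, -339.5], [510.4, -338.0], [487.4, -334.1], [468.0, -332.5]]
dir -0.11483247
dir -0.12156695
[[593.8, -269.2], [593.5, -278.0], [592.4, -286.7], [588.1, -321.4], [587.1, -330.1], [586.1, -338.8]]
width 83.78124121452271
centre [ 495.74655234 -293.45011019]
```

Emit:
step_arm(xyz=[[0,-0.004,0.015],[0,0,0.018],[0,0,0.02],[0,0,0.018],[0,0,0.008]], twist=[[0.004,0,0],[0,0,0],[0,0,0],[0,0,0],[0,0,0]], hand=[0.03,0.03,0.03,0.03,0.03])

```text
clock: 30.5
eef_pos: [459.4, -283.6, 77.7]
eef_rot: [-3.138, -0.0, -1.687]
contact_force: [-0.6, -0.5, -0.8]
gripper_width: 44.2
```

Emit:
step_arm(xyz=[[0.004,0.002,0.01],[0.001,0.001,0.012],[0,0.0,0.01],[0,0,0.006],[0,0,0.001]], twist=[[-0.004,0,0.004],[0,0,0],[0,0,0],[0,0,0],[0,0,0]], hand=[0.03,0.03,0.03,0.03,0.03])

```text
clock: 31.0
eef_pos: [456.7, -286.9, 35.9]
eef_rot: [3.14, -0.0, -1.689]
contact_force: [-0.2, 0.8, -1.4]
gripper_width: 43.8
```

Emit:
step_arm(xyz=[[0.001,0,0.004],[0,0,0.002],[0,0,0.0005],[0,0,0],[0,0,0]], twist=[[0,0,0.002],[0,0,0],[0,0,0],[0,0,0],[0,0,0]], hand=[0.03,0.03,0.03,0.03,0.03])

```text
clock: 31.5
eef_pos: [457.2, -288.7, 29.8]
eef_rot: [-3.141, -0.001, -1.691]
contact_force: [0.6, -0.3, -1.1]
gripper_width: 43.9
```

Emit:
step_arm(xyz=[[0,0.001,0.001],[0,0,0.0005],[0,0,0.0],[0,0,0],[0,0,0]], twist=[[0,0,0],[0,0,0],[0,0,0],[0,0,0],[0,0,0]], hand=[0.03,0.03,0.03,0.03,0.03])

```text
clock: 32.0
eef_pos: [456.4, -288.7, 28.7]
eef_rot: [-3.14, -0.001, -1.691]
contact_force: [0.1, 0.0, -1.6]
gripper_width: 43.7
```

Release and lift.

Emit:
step_arm(xyz=[[0,0,0.0005],[0,0,0],[0,0,0],[0,0,0],[0,0,0]], twist=[[0,0,0],[0,0,0],[0,0,0],[0,0,0],[0,0,0]], hand=[0.0915,0.0915,0.0915,0.0915,0.0915])

```text
clock: 32.5
eef_pos: [456.9, -289.0, 28.6]
eef_rot: [-3.139, -0.002, -1.691]
contact_force: [0.3, -0.4, 0.5]
gripper_width: 81.6
```

Emit:
step_arm(xyz=[[0,0,-0.01],[0,0,-0.02],[0,0,-0.03],[0,0,-0.035],[0,0,-0.035]], twist=[[0,0,0],[0,0,0],[0,0,0],[0,0,0],[0,0,0]], hand=[0.0915,0.0915,0.0915,0.0915,0.0915])

```text
clock: 33.0
eef_pos: [453.8, -286.9, 160.5]
eef_rot: [3.135, 0.002, -1.691]
contact_force: [0.6, 0.1, 1.5]
gripper_width: 91.7
```

```bash
python3 - <<'E'
from h import *
snap('wrist','w6');s=robot.read_state();print(s['eef_pos'],s['eef_rot']); snap('top','t3')
E
```

```text
[ 456.45493757 -288.62617813  166.25020803] [-3.14096303e+00 -8.73492674e-04 -1.69128522e+00]
```

View pics/w6.png

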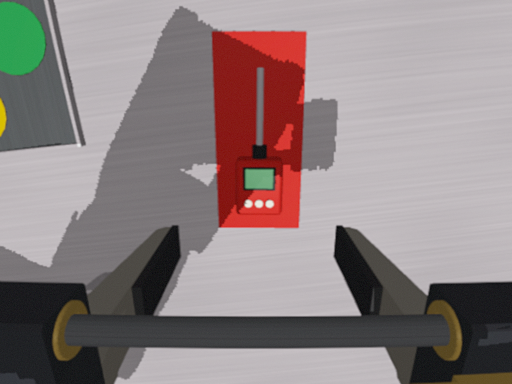

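View pics/t3.png

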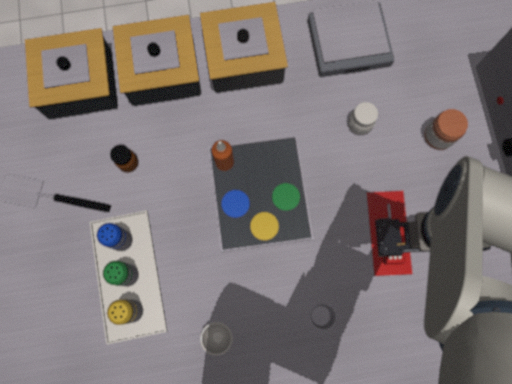

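```bash
python3 - <<'E'
from h import *
im,c=load('wrist','w6')
b,l=blobs(cmask(im,'red'),2000)
for i,st,ce in b:
    cn=cv2.findContours((l==i).astype(np.uint8),0,1)[0][0][:,0]
    print(cv2.minAreaRect(plane(c,cn,4)[:,:2].astype(np.float32)))
hb=plane(c,[(237,213.5),(281,213.5),(237.5,159),(281.5,159)],30)[:,:2];print(hb.round(1).tolist(),hb.mean(0))
print(plane(c,(260,68),14))
it,ct=load('top','t3')
for n,px in [('y',(119.5,311.5)),('g',(116,272)),('b',(109,235))]: print(n,plane(ct,px,113).round(1))
E
```

```text
((496.6863098144531, -293.6648864746094), (83.92935943603516, 187.7101593017578), 82.96004486083984)
[[431.0, -265.2], [426.0, -306.5], [482.8, -272.9], [478.0, -312.1]] [ 454.46775927 -289.19906066]
[[ 557.93703694 -302.35048208   14.        ]]
y [[419.8 293.7 113. ]]
g [[497.1 292.3 113. ]]
b [[573.1 298.5 113. ]]
```

Emit:
step_arm(xyz=[[0,0,-0.03],[-0.02,0,-0.03],[-0.04,-0.004,0],[-0.045,-0.004,0],[-0.045,-0.004,0]], twist=[[0,0,-0.06],[0,0,-0.05],[0,0,0],[0,0,0],[0,0,0]], hand=[0.0915,0.0915,0.0915,0.0915,0.0915])

```text
clock: 33.6
eef_pos: [470.8, -138.8, 227.7]
eef_rot: [-3.136, -0.004, -1.584]
contact_force: [0.1, 1.6, -0.1]
gripper_width: 91.7
```

Emit:
step_arm(xyz=[[-0.045,-0.004,0],[-0.045,-0.004,0],[-0.045,-0.004,0],[-0.045,-0.004,0],[-0.045,-0.004,0]], twist=[[0,0,0],[0,0,0],[0,0,0],[0,0,0],[0,0,0]], hand=[0.0915,0.0915,0.0915,0.0915,0.0915])

```text
clock: 34.1
eef_pos: [491.7, 94.6, 226.8]
eef_rot: [-3.136, -0.004, -1.586]
contact_force: [0.0, -0.6, 0.1]
gripper_width: 91.3
```

Emit:
step_arm(xyz=[[-0.042,-0.004,0],[-0.04,-0.004,0],[-0.04,-0.004,0],[-0.035,-0.004,0],[-0.01,-0.002,0]], twist=[[0,0,0],[0,0,0],[0,0,0],[0,0,0],[0,0,0]], hand=[0.0915,0.0915,0.0915,0.0915,0.0915])

```text
clock: 34.6
eef_pos: [510.0, 272.2, 225.1]
eef_rot: [-3.137, -0.004, -1.581]
contact_force: [-0.3, -0.3, -1.2]
gripper_width: 91.8
```

Emit:
step_arm(xyz=[[-0.015,0,0],[-0.004,0,0],[0,0,0],[0,0,0],[0,0,0]], twist=[[-0.004,-0.004,0],[0,0,0],[0,0,0],[0,0,0],[0,0,0]], hand=[0.0915,0.0915,0.0915,0.0915,0.0915])

```text
clock: 35.1
eef_pos: [509.3, 289.7, 224.1]
eef_rot: [3.14, -0.002, -1.582]
contact_force: [-0.0, -0.0, 0.3]
gripper_width: 91.5
```

```bash
cat > caps.py <<'E'
from h import *
import sys
z=float(sys.argv[2])
im,c=snap('wrist',sys.argv[1]);s=robot.read_state();print(s['eef_pos'].round(1),s['eef_rot'].round(4))
for n in ['yellow','green','blue']:
    b,l=blobs(cmask(im,n,90,40),300)
    for i,st,ce in b:
        cn,h=cv2.findContours((l==i).astype(np.uint8),cv2.RETR_CCOMP,1)
        hs=[cv2.minEnclosingCircle(k)[0] for k,q in zip(cn,h[0]) if q[3]>=0 and cv2.contourArea(k)<150]
        if len(hs): print(n,st,len(hs),plane(c,np.mean(hs,0),z).round(1))
E
python3 caps.py w7 113
```

```text
[509.3 289.7 224.1] [ 3.1398e+00 -1.6000e-03 -1.5817e+00]
yellow [227, 249, 50, 51, 2005] 6 [[421.6 295.3 113. ]]
yellow [52, 300, 36, 61, 979] 13 [[370.8 482.7 113. ]]
yellow [427, 300, 36, 61, 981] 15 [[368.6 102.7 113. ]]
yellow [437, 372, 75, 12, 609] 3 [[290.   34.6 113. ]]
green [224, 173, 53, 55, 2223] 6 [[499.2 296.1 113. ]]
blue [214, 83, 58, 59, 2645] 6 [[577.9 300.8 113. ]]
```

View pics/w7.png

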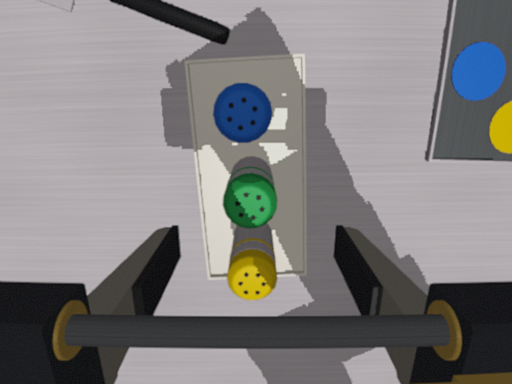

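Emit:
step_arm(xyz=[[-0.004,0.007,0.018],[-0.001,0.002,0.02],[0,0,0.02],[0,0,0.018],[0,0,0.008]], twist=[[0,-0.002,0],[0,0,0],[0,0,0],[0,0,0],[0,0,0]], hand=[0.0915,0.0915,0.0915,0.0915,0.0915])

```text
clock: 35.65
eef_pos: [502.2, 292.4, 140.4]
eef_rot: [-3.138, 0.003, -1.586]
contact_force: [-0.7, 0.5, 0.7]
gripper_width: 91.6
```

Emit:
step_arm(xyz=[[-0.004,0.003,0.012],[0,0,0.015],[0,0,0.015],[0,0,0.012],[0,0,0.006]], twist=[[-0.003,0.002,0],[0,0,0],[0,0,0],[0,0,0],[0,0,0]], hand=[0.0915,0.0915,0.0915,0.0915,0.0915])

```text
clock: 36.15
eef_pos: [500.1, 296.9, 78.7]
eef_rot: [-3.14, 0.002, -1.588]
contact_force: [1.1, -0.2, -0.2]
gripper_width: 91.6
```

Emit:
step_arm(xyz=[[0,0,0.004],[0,0,0.002],[0,0,0],[0,0,0],[0,0,0]], twist=[[0,0,0],[0,0,0],[0,0,0],[0,0,0],[0,0,0]], hand=[0.0915,0.0915,0.0915,0.0915,0.0915])

```text
clock: 36.65
eef_pos: [500.8, 297.4, 73.0]
eef_rot: [-3.139, 0.002, -1.588]
contact_force: [0.0, 0.2, -0.7]
gripper_width: 91.6
```

Emit:
step_arm(xyz=[[0.001,0.001,0.005],[0,0,0.003],[0,0,0.001],[0,0,0],[0,0,0]], twist=[[-0.002,0,0],[0,0,0],[0,0,0],[0,0,0],[0,0,0]], hand=[0.0915,0.0915,0.0915,0.03,0.03])

```text
clock: 37.15
eef_pos: [500.0, 296.5, 63.8]
eef_rot: [-3.14, 0.003, -1.588]
contact_force: [-1.7, -0.9, -0.3]
gripper_width: 77.5
```

Emit:
step_arm(xyz=[[0,0,0],[0,0,0],[0,0,0],[0,0,0],[0,0,0]], twist=[[0,0,0],[0,0,0],[0,0,0],[0,0,0],[0,0,0]], hand=[0.03,0.03,0.03,0.03,0.03])

```text
clock: 37.65
eef_pos: [500.1, 296.5, 63.9]
eef_rot: [-3.14, 0.003, -1.588]
contact_force: [-0.0, 0.8, -0.3]
gripper_width: 49.5
```

Emit:
step_arm(xyz=[[0,0,-0.01],[0,0,-0.018],[0,0,-0.025],[0,0,-0.025],[0,0,-0.018]], twist=[[0,0,0],[0,0,0],[0,0,0],[0,0,0],[0,0,0]], hand=[0.03,0.03,0.03,0.03,0.03])

```text
clock: 38.15
eef_pos: [497.1, 294.6, 161.4]
eef_rot: [3.136, -0.001, -1.588]
contact_force: [0.1, 0.0, -2.6]
gripper_width: 49.2
```

Emit:
step_arm(xyz=[[0.02,-0.007,-0.02],[0.035,-0.011,-0.02],[0.04,-0.013,0],[0.04,-0.013,0],[0.04,-0.013,0]], twist=[[0.002,0.002,0],[0,0,0],[0,0,0],[0,0,0],[0,0,0]], hand=[0.03,0.03,0.03,0.03,0.03])

```text
clock: 38.65
eef_pos: [552.9, 118.6, 210.1]
eef_rot: [-3.138, 0.001, -1.58]
contact_force: [0.9, 1.0, -3.5]
gripper_width: 49.4
```

Emit:
step_arm(xyz=[[0.04,-0.013,0],[0.04,-0.013,0],[0.04,-0.013,0],[0.035,-0.012,0],[0.02,-0.007,0]], twist=[[0,0,0],[0,0,0],[0,0,0],[0,0,0],[0,0,0]], hand=[0.03,0.03,0.03,0.03,0.03])

```text
clock: 39.15
eef_pos: [609.9, -66.9, 213.6]
eef_rot: [-3.137, 0.0, -1.582]
contact_force: [0.5, 1.0, -2.2]
gripper_width: 49.4
```

Emit:
step_arm(xyz=[[0.006,-0.005,0.015],[0.001,0,0.018],[0,0,0.02],[0,0,0.018],[0,0,0.01]], twist=[[-0.004,0,0],[0,0,0],[0,0,0],[0,0,0],[0,0,0]], hand=[0.03,0.03,0.03,0.03,0.03])

```text
clock: 39.65
eef_pos: [615.3, -75.1, 129.2]
eef_rot: [-3.14, 0.001, -1.586]
contact_force: [-0.1, 0.7, -3.6]
gripper_width: 49.5
```

Emit:
step_arm(xyz=[[0,0,0.01],[0,0,0.012],[0,0,0.01],[0,0,0.006],[0,0,0]], twist=[[0,0,0],[0,0,0],[0,0,0],[0,0,0],[0,0,0]], hand=[0.03,0.03,0.03,0.03,0.03])

```text
clock: 40.15
eef_pos: [614.2, -72.9, 86.6]
eef_rot: [3.14, 0.002, -1.584]
contact_force: [0.9, 0.3, -2.4]
gripper_width: 49.8
```

Emit:
step_arm(xyz=[[0.004,-0.002,0.006],[0.001,0,0.006],[0,0,0.004],[0,0,0.002],[0,0,0]], twist=[[0,0,0],[0,0,0],[0,0,0],[0,0,0],[0,0,0]], hand=[0.03,0.03,0.03,0.03,0.03])

```text
clock: 40.65
eef_pos: [617.5, -78.9, 68.3]
eef_rot: [-3.141, 0.001, -1.585]
contact_force: [0.1, 0.4, -3.1]
gripper_width: 49.4
```

Emit:
step_arm(xyz=[[-0.0005,0.001,0.001],[0,0,0.0005],[0,0,0.0005],[0,0,0],[0,0,0]], twist=[[0,0,0],[0,0,0],[0,0,0],[0,0,0],[0,0,0]], hand=[0.03,0.03,0.03,0.03,0.03])

```text
clock: 41.15
eef_pos: [616.8, -78.2, 66.8]
eef_rot: [-3.139, 0.001, -1.585]
contact_force: [0.0, 0.8, -2.5]
gripper_width: 49.4
```

Emit:
step_arm(xyz=[[0,0,0.0005],[0,0,0],[0,0,0],[0,0,0],[0,0,0]], twist=[[0,0,0],[0,0,0],[0,0,0],[0,0,0],[0,0,0]], hand=[0.03,0.0915,0.0915,0.0915,0.0915])

```text
clock: 41.65
eef_pos: [617.9, -78.3, 67.4]
eef_rot: [-3.137, 0.001, -1.585]
contact_force: [-0.5, -0.1, 0.3]
gripper_width: 79.5
```

Emit:
step_arm(xyz=[[0,0,0],[0,0,-0.015],[0,0,-0.025],[0,0,-0.03],[0,0,-0.03]], twist=[[0,0,0],[0,0,0],[0,0,0],[0,0,0],[0,0,0]], hand=[0.0915,0.0915,0.0915,0.0915,0.0915])

```text
clock: 42.15
eef_pos: [614.8, -78.1, 169.1]
eef_rot: [3.138, 0.002, -1.585]
contact_force: [1.0, 0.6, 0.2]
gripper_width: 91.6
```

Emit:
step_arm(xyz=[[-0.01,0,-0.03],[-0.03,0.003,-0.01],[-0.04,0.004,0],[-0.045,0.005,0],[-0.045,0.005,0]], twist=[[0.002,0.001,0],[0,0,0],[0,0,0],[0,0,0],[0,0,0]], hand=[0.0915,0.0915,0.0915,0.0915,0.0915])

```text
clock: 42.65
eef_pos: [604.4, 91.6, 223.6]
eef_rot: [-3.127, -0.0, -1.593]
contact_force: [0.7, -0.0, 0.8]
gripper_width: 91.7
```

Emit:
step_arm(xyz=[[-0.045,0.005,0],[-0.045,0.005,0],[-0.045,0.005,0],[-0.04,0.005,0],[-0.02,0.002,0]], twist=[[0,0,0],[0,0,0],[0,0,0],[0,0,0],[0,0,0]], hand=[0.0915,0.0915,0.0915,0.0915,0.0915])

```text
clock: 43.15
eef_pos: [584.9, 297.8, 231.1]
eef_rot: [-3.12, 0.003, -1.591]
contact_force: [0.2, -0.4, -0.3]
gripper_width: 91.5
```

Emit:
step_arm(xyz=[[0.002,0.006,0.02],[0,0,0.022],[0,0,0.022],[0,0,0.018],[0,0,0.008]], twist=[[-0.018,0.003,0],[-0.003,0,0],[0,0,0],[0,0,0],[0,0,0]], hand=[0.0915,0.0915,0.0915,0.0915,0.0915])

```text
clock: 43.65
eef_pos: [577.8, 296.3, 140.0]
eef_rot: [-3.142, 0.001, -1.587]
contact_force: [-0.6, -0.4, -0.4]
gripper_width: 91.6
```

Emit:
step_arm(xyz=[[0,0,0],[0,0,0],[0,0,0],[0,0,0],[0,0,0]], twist=[[0,0,0],[0,0,0],[0,0,0],[0,0,0],[0,0,0]], hand=[0.0915,0.0915,0.0915,0.0915,0.0915])

```text
clock: 44.15
eef_pos: [578.1, 294.0, 141.2]
eef_rot: [3.141, 0.0, -1.589]
contact_force: [-0.3, 0.1, -0.3]
gripper_width: 91.7
```

```bash
python3 caps.py w8 113
```

```text
[578.2 294.1 141.2] [ 3.1414e+00  4.0000e-04 -1.5893e+00]
yellow [52, 300, 36, 61, 995] 6 [[512.4 423.8 113. ]]
yellow [427, 300, 35, 61, 995] 7 [[514.8 170.7 113. ]]
yellow [432, 372, 80, 12, 636] 1 [[452.3 111.1 113. ]]
blue [210, 187, 74, 77, 4404] 6 [[578.5 300.7 113. ]]
```

Emit:
step_arm(xyz=[[-0.005,0,0.012],[-0.002,0,0.015],[0,0,0.016],[0,0,0.014],[0,0,0.006]], twist=[[0,0,0],[0,0,0],[0,0,0],[0,0,0],[0,0,0]], hand=[0.0915,0.0915,0.0915,0.0915,0.0915])

```text
clock: 44.7
eef_pos: [578.4, 302.8, 73.7]
eef_rot: [-3.14, 0.001, -1.588]
contact_force: [0.2, -0.5, 0.5]
gripper_width: 91.6
```

Emit:
step_arm(xyz=[[0,0,0.004],[0,0,0.003],[0,0,0.001],[0,0,0],[0,0,0]], twist=[[0,0,0],[0,0,0],[0,0,0],[0,0,0],[0,0,0]], hand=[0.0915,0.0915,0.0915,0.0915,0.0915])

```text
clock: 45.2
eef_pos: [578.1, 302.7, 63.8]
eef_rot: [3.141, 0.0, -1.588]
contact_force: [-0.2, -0.1, -0.5]
gripper_width: 91.5
```

Emit:
step_arm(xyz=[[0.002,0,-0.001],[0,0,0],[0,0,0],[0,0,0],[0,0,0]], twist=[[0,0,0],[0,0,0],[0,0,0],[0,0,0],[0,0,0]], hand=[0.0915,0.03,0.03,0.03,0.03])

```text
clock: 45.7
eef_pos: [578.9, 300.8, 66.5]
eef_rot: [-3.14, 0.002, -1.589]
contact_force: [0.5, 0.4, 0.4]
gripper_width: 62.2
```

Emit:
step_arm(xyz=[[0,0,0],[0,0,0],[0,0,0],[0,0,0],[0,0,0]], twist=[[0,0,0],[0,0,0],[0,0,0],[0,0,0],[0,0,0]], hand=[0.03,0.03,0.03,0.03,0.03])

```text
clock: 46.2
eef_pos: [579.0, 300.9, 66.6]
eef_rot: [-3.139, 0.002, -1.588]
contact_force: [-0.2, 0.2, 0.8]
gripper_width: 49.4
```

Emit:
step_arm(xyz=[[0,0,-0.01],[0,0,-0.018],[0,0,-0.022],[0,0,-0.02],[0,0,-0.012]], twist=[[-0.002,0,0],[0,0,0],[0,0,0],[0,0,0],[0,0,0]], hand=[0.03,0.03,0.03,0.03,0.03])

```text
clock: 46.7
eef_pos: [576.3, 299.4, 149.5]
eef_rot: [3.134, -0.002, -1.588]
contact_force: [0.1, -1.1, -2.0]
gripper_width: 49.3
```

Emit:
step_arm(xyz=[[0.02,-0.003,0],[0.035,-0.006,0],[0.04,-0.007,0],[0.04,-0.007,0],[0.04,-0.007,0]], twist=[[0.003,0,0],[0,0,0],[0,0,0],[0,0,0],[0,0,0]], hand=[0.03,0.03,0.03,0.03,0.03])

```text
clock: 47.2
eef_pos: [603.0, 120.3, 150.3]
eef_rot: [3.139, -0.001, -1.581]
contact_force: [0.7, -0.1, -3.1]
gripper_width: 49.3
```

Emit:
step_arm(xyz=[[0.038,-0.007,0],[0.026,-0.004,0],[0.012,-0.002,0],[0,0,0],[0,0,0]], twist=[[0,0,0],[0,0,0],[0,0,0],[0,0,0],[0,0,0]], hand=[0.03,0.03,0.03,0.03,0.03])

```text
clock: 47.7
eef_pos: [612.3, 32.7, 147.6]
eef_rot: [3.134, -0.003, -1.588]
contact_force: [-0.8, 0.3, -2.9]
gripper_width: 49.9
```

Emit:
step_arm(xyz=[[-0.003,-0.005,0.01],[-0.001,-0.002,0.013],[0,0,0.014],[0,0,0.012],[0,0,0.006]], twist=[[0.006,-0.002,0],[0,0,0],[0,0,0],[0,0,0],[0,0,0]], hand=[0.03,0.03,0.03,0.03,0.03])

```text
clock: 48.2
eef_pos: [619.2, 41.7, 87.3]
eef_rot: [3.14, 0.0, -1.582]
contact_force: [-0.3, -0.2, -3.6]
gripper_width: 49.4
```

Emit:
step_arm(xyz=[[0,0,0.006],[0,0,0.004],[0,0,0],[0,0,0],[0,0,0]], twist=[[0,0,0],[0,0,0],[0,0,0],[0,0,0],[0,0,0]], hand=[0.03,0.03,0.03,0.03,0.03])

```text
clock: 48.7
eef_pos: [618.5, 41.9, 75.0]
eef_rot: [3.137, 0.0, -1.582]
contact_force: [-0.1, -0.1, -2.5]
gripper_width: 49.8
```

Emit:
step_arm(xyz=[[0.004,-0.001,0.003],[0.001,0,0.0015],[0,0,0],[0,0,0],[0,0,0]], twist=[[0.003,0,0],[0,0,0],[0,0,0],[0,0,0],[0,0,0]], hand=[0.03,0.03,0.03,0.03,0.03])

```text
clock: 49.2
eef_pos: [620.3, 36.1, 71.5]
eef_rot: [-3.14, 0.0, -1.583]
contact_force: [-0.1, 1.0, -2.5]
gripper_width: 49.6
```

Emit:
step_arm(xyz=[[0,0.0005,0.0015],[0,0,0.001],[0,0,0.0005],[0,0,0],[0,0,0]], twist=[[-0.001,0,0],[0,0,0],[0,0,0],[0,0,0],[0,0,0]], hand=[0.03,0.03,0.03,0.03,0.03])

```text
clock: 49.7
eef_pos: [619.9, 36.2, 68.5]
eef_rot: [-3.141, 0.0, -1.582]
contact_force: [0.5, -0.6, -2.3]
gripper_width: 49.6
```

Emit:
step_arm(xyz=[[0,0,0.0005],[0,0,0],[0,0,0],[0,0,0],[0,0,0]], twist=[[0,0,0],[0,0,0],[0,0,0],[0,0,0],[0,0,0]], hand=[0.03,0.0915,0.0915,0.0915,0.0915])

```text
clock: 50.2
eef_pos: [621.0, 36.4, 69.2]
eef_rot: [-3.139, 0.0, -1.582]
contact_force: [-0.6, -0.6, 0.2]
gripper_width: 79.6
```

Emit:
step_arm(xyz=[[0,0,0],[0,0,-0.015],[0,0,-0.025],[0,0,-0.03],[0,0,-0.03]], twist=[[0,0,0],[0,0,0],[0,0,0],[0,0,0],[0,0,0]], hand=[0.0915,0.0915,0.0915,0.0915,0.0915])

```text
clock: 50.7
eef_pos: [617.9, 36.2, 170.4]
eef_rot: [3.136, -0.0, -1.582]
contact_force: [-0.0, -0.2, 0.5]
gripper_width: 91.7
```

Emit:
step_arm(xyz=[[0,0,-0.03],[-0.02,0.012,-0.015],[-0.038,0.026,0],[-0.04,0.028,0],[-0.04,0.03,0]], twist=[[0,0,0],[0,0,0],[0,0,0],[0,0,0],[0,0,0]], hand=[0.0915,0.0915,0.0915,0.0915,0.0915])

```text
clock: 51.2
eef_pos: [528.4, 175.0, 229.2]
eef_rot: [-3.13, 0.002, -1.59]
contact_force: [1.2, 0.8, 0.2]
gripper_width: 91.5
```

Emit:
step_arm(xyz=[[-0.035,0.032,0],[-0.035,0.03,0],[-0.025,0.024,0],[-0.012,0.01,0],[0,0,0]], twist=[[-0.01,0,0],[0,0,0],[0,0,0],[0,0,0],[0,0,0]], hand=[0.0915,0.0915,0.0915,0.0915,0.0915])

```text
clock: 51.7
eef_pos: [427.3, 291.8, 235.5]
eef_rot: [-3.135, 0.007, -1.586]
contact_force: [-0.7, -0.1, -0.6]
gripper_width: 91.4
```

```bash
python3 caps.py w9 113; python3 pads.py t4 top
```

```text
[428.  291.2 235.5] [-3.1349  0.0065 -1.5859]
yellow [229, 167, 52, 53, 2149] 6 [[421.1 295.3 113. ]]
yellow [52, 300, 36, 61, 975] 19 [[283.  497.3 113. ]]
yellow [427, 300, 35, 61, 954] 19 [[283.9 102.  113. ]]
yellow [424, 372, 88, 12, 628] 12 [[202.6  33.8 113. ]]
[428.6 290.5 235.2] [-3.1348  0.0061 -1.587 ]
yellow [250, 212, 29, 29, 676] [array([555.7, -17.7]), np.float64(33.2)] [[555.5, -17.6], [65.1, 65.9]]
green [272, 175, 28, 36, 604] [array([622.6, -81.2]), np.float64(41.3)] [[621.8, -81.0], [64.3, 83.4]]
blue [221, 182, 29, 36, 709] [array([626.1,  37.3]), np.float64(41.7)] [[624.3, 38.9], [65.2, 84.7]]
red [388.5, 232.8] [367, 191, 45, 85, 2811] ((492.496337890625, -284.19439697265625), (81.8897705078125, 183.9850311279297), 83.0439224243164)
```

View pics/t4.png

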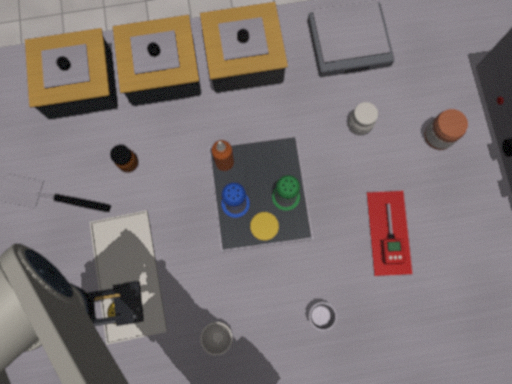

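Emit:
step_arm(xyz=[[-0.004,0.006,0.018],[0,0.001,0.022],[0,0,0.022],[0,0,0.018],[0,0,0.008]], twist=[[-0.007,0.006,0],[0,0,0],[0,0,0],[0,0,0],[0,0,0]], hand=[0.0915,0.0915,0.0915,0.0915,0.0915])

```text
clock: 52.3
eef_pos: [424.1, 291.6, 142.1]
eef_rot: [-3.141, -0.001, -1.594]
contact_force: [-0.8, -0.1, -0.4]
gripper_width: 91.5
```

Emit:
step_arm(xyz=[[0,0,0.01],[0,0,0.015],[0,0,0.015],[0,0,0.01],[0,0,0.004]], twist=[[0,0,0],[0,0,0],[0,0,0],[0,0,0],[0,0,0]], hand=[0.0915,0.0915,0.0915,0.0915,0.0915])

```text
clock: 52.8
eef_pos: [425.0, 289.6, 83.5]
eef_rot: [3.14, -0.002, -1.598]
contact_force: [-0.2, 0.5, 1.2]
gripper_width: 91.3
```

Emit:
step_arm(xyz=[[-0.004,0.003,0.006],[-0.001,0.0005,0.005],[0,0,0.004],[0,0,0.002],[0,0,0]], twist=[[0,0,0],[0,0,0],[0,0,0],[0,0,0],[0,0,0]], hand=[0.0915,0.0915,0.0915,0.0915,0.0915])

```text
clock: 53.3
eef_pos: [422.0, 295.7, 65.8]
eef_rot: [3.141, -0.001, -1.598]
contact_force: [-0.4, -0.7, 0.9]
gripper_width: 91.5
```

Emit:
step_arm(xyz=[[0,0,0],[0,0,0],[0,0,0],[0,0,0],[0,0,0]], twist=[[0,0,0],[0,0,0],[0,0,0],[0,0,0],[0,0,0]], hand=[0.0915,0.0915,0.0915,0.0915,0.0915])

```text
clock: 53.8
eef_pos: [422.6, 295.9, 66.7]
eef_rot: [-3.14, -0.0, -1.598]
contact_force: [-0.5, 0.5, 0.7]
gripper_width: 91.2
```

Emit:
step_arm(xyz=[[0.0005,0.001,0.001],[0,0,0],[0,0,0],[0,0,0],[0,0,0]], twist=[[0,0,0],[0,0,0],[0,0,0],[0,0,0],[0,0,0]], hand=[0.0915,0.03,0.03,0.03,0.03])

```text
clock: 54.3
eef_pos: [421.5, 295.4, 65.6]
eef_rot: [-3.14, -0.0, -1.598]
contact_force: [0.3, 0.6, -0.1]
gripper_width: 61.7
```

Emit:
step_arm(xyz=[[0,0,0],[0,0,0],[0,0,0],[0,0,0],[0,0,0]], twist=[[0,0,0],[0,0,0],[0,0,0],[0,0,0],[0,0,0]], hand=[0.03,0.03,0.03,0.03,0.03])

```text
clock: 54.8
eef_pos: [421.5, 295.5, 65.7]
eef_rot: [-3.14, -0.0, -1.598]
contact_force: [0.5, 0.6, 0.0]
gripper_width: 49.6
```

Emit:
step_arm(xyz=[[0,0,-0.01],[0,0,-0.018],[0,0,-0.028],[0,0,-0.028],[0,0,-0.02]], twist=[[0,0,0],[0,0,0],[0,0,0],[0,0,0],[0,0,0]], hand=[0.03,0.03,0.03,0.03,0.03])

```text
clock: 55.3
eef_pos: [418.1, 293.2, 171.1]
eef_rot: [3.135, -0.006, -1.598]
contact_force: [-0.2, 0.8, -4.7]
gripper_width: 49.4
```

Emit:
step_arm(xyz=[[0.02,-0.009,-0.01],[0.035,-0.016,-0.01],[0.04,-0.018,0],[0.04,-0.018,0],[0.04,-0.019,0]], twist=[[0.003,0,0],[0,0,0],[0,0,0],[0,0,0],[0,0,0]], hand=[0.03,0.03,0.03,0.03,0.03])

```text
clock: 55.8
eef_pos: [495.2, 115.8, 199.1]
eef_rot: [-3.139, -0.001, -1.589]
contact_force: [1.0, 0.4, -3.8]
gripper_width: 49.5
```

Emit:
step_arm(xyz=[[0.04,-0.019,0],[0.04,-0.018,0],[0.03,-0.014,0],[0.014,-0.007,0],[0,0,0]], twist=[[0,0,0],[0,0,0],[0,0,0],[0,0,0],[0,0,0]], hand=[0.03,0.03,0.03,0.03,0.03])

```text
clock: 56.3
eef_pos: [552.4, -19.6, 201.8]
eef_rot: [-3.139, -0.002, -1.595]
contact_force: [0.3, 1.1, -3.6]
gripper_width: 49.6
```

Emit:
step_arm(xyz=[[0,-0.004,0.015],[0,0,0.018],[0,0,0.018],[0,0,0.016],[0,0,0.008]], twist=[[-0.002,-0.002,0],[0,0,0],[0,0,0],[0,0,0],[0,0,0]], hand=[0.03,0.03,0.03,0.03,0.03])

```text
clock: 56.8
eef_pos: [554.7, -13.6, 122.2]
eef_rot: [3.141, 0.002, -1.591]
contact_force: [0.1, -0.9, -2.6]
gripper_width: 49.7
```

Emit:
step_arm(xyz=[[0,0,0.008],[0,0,0.01],[0,0,0.008],[0,0,0.005],[0,0,0]], twist=[[0,0,0],[0,0,0],[0,0,0],[0,0,0],[0,0,0]], hand=[0.03,0.03,0.03,0.03,0.03])

```text
clock: 57.3
eef_pos: [553.5, -10.8, 87.4]
eef_rot: [3.139, 0.003, -1.588]
contact_force: [-0.2, -0.3, -3.5]
gripper_width: 49.6
```

Emit:
step_arm(xyz=[[0.006,-0.003,0.005],[0.002,-0.0005,0.005],[0,0,0.004],[0,0,0.001],[0,0,0]], twist=[[0.002,0.002,0],[0,0,0],[0,0,0],[0,0,0],[0,0,0]], hand=[0.03,0.03,0.03,0.03,0.03])

```text
clock: 57.8
eef_pos: [558.3, -20.3, 72.1]
eef_rot: [-3.14, 0.0, -1.589]
contact_force: [-0.1, -0.3, -2.8]
gripper_width: 49.5
```

Emit:
step_arm(xyz=[[-0.001,0.001,0.0025],[0,0,0.0015],[0,0,0],[0,0,0],[0,0,0]], twist=[[-0.001,0,0],[0,0,0],[0,0,0],[0,0,0],[0,0,0]], hand=[0.03,0.03,0.03,0.03,0.03])

```text
clock: 58.3
eef_pos: [557.4, -18.9, 68.2]
eef_rot: [-3.141, 0.0, -1.589]
contact_force: [0.4, 0.5, -3.5]
gripper_width: 49.9
```

Emit:
step_arm(xyz=[[0,0,0.0008],[0,0,0],[0,0,0],[0,0,0],[0,0,0]], twist=[[0,0,0],[0,0,0],[0,0,0],[0,0,0],[0,0,0]], hand=[0.03,0.0915,0.0915,0.0915,0.0915])

```text
clock: 58.8
eef_pos: [558.8, -18.9, 68.6]
eef_rot: [-3.138, 0.0, -1.589]
contact_force: [-0.3, 0.5, -0.9]
gripper_width: 79.2
```

Emit:
step_arm(xyz=[[0,0,0],[0,0,-0.015],[0,0,-0.025],[0,0,-0.035],[0,0,-0.04]], twist=[[0,0,0],[0,0,0],[0,0,0],[0,0,0],[0,0,0]], hand=[0.0915,0.0915,0.0915,0.0915,0.0915])

```text
clock: 59.3
eef_pos: [554.5, -18.9, 181.4]
eef_rot: [3.134, 0.001, -1.589]
contact_force: [0.8, 1.2, 0.2]
gripper_width: 91.4
```

Emit:
step_arm(xyz=[[0,-0.02,-0.04],[0,-0.025,-0.025],[0,-0.015,0],[0,0,0],[0,0,0]], twist=[[0,0,0],[0,0,0],[0,0,0],[0,0,0],[0,0,0]], hand=[0.0915,0.0915,0.0915,0.0915,0.0915])

```text
clock: 59.8
eef_pos: [618.0, -20.2, 255.5]
eef_rot: [-3.14, 0.0, -1.589]
contact_force: [0.3, 0.9, 0.3]
gripper_width: 91.5
```

```bash
python3 caps.py w10 115; python3 - <<'E'
from h import *
im,c=load('wrist','w10'); P={'yellow':(557.7,-19.3),'green':(615.8,-78.6),'blue':(619.3,36.5)}
for n,p in P.items(): print(n,'pad proj',proj(c,[(*p,5)]).round(1))
E
```

```text
[617.7 -20.1 255.2] [-3.1407e+00  5.0000e-04 -1.5890e+00]
yellow [234, 213, 47, 49, 1793] 6 [[557.4 -19.1 115. ]]
yellow [52, 300, 36, 61, 994] 10 [[468.8 191.9 115. ]]
yellow [427, 300, 36, 61, 1007] 5 [[ 446.6 -225.7  115. ]]
yellow [426, 372, 86, 12, 643] 1 [[ 373.5 -316.7  115. ]]
green [278, 139, 62, 70, 2386] 6 [[615.8 -78.3 115. ]]
blue [176, 138, 62, 71, 2540] 6 [[619.1  35.8 115. ]]
yellow pad proj [[256.9 207.2]]
green pad proj [[302.  163.8]]
blue pad proj [[212.7 162.8]]
```

View pics/w10.png

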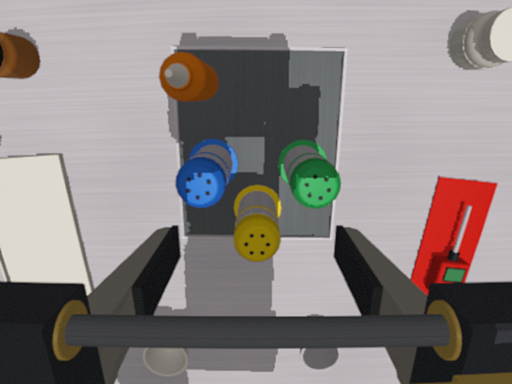

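```bash
python3 - <<'E'
from h import *
a,c=load('top','top0');b,_=load('top','t4')
for im in(a,b): print([x[2] for x in blobs(cmask(im,'orange'))[0] if 200<x[2][0]<240])
m=cv2.fillPoly(np.zeros((384,512),np.uint8),[np.array([[367,191],[404,191],[412,274],[374,275]])],1)
n,px=0,plane(c,[(389.5,204.5),(394,251.5)],14); print(px.round(1))
snap('side','s2')
E
```

```text
[[222.9, 156.7]]
[[222.9, 156.5]]
[[ 554.7 -304.1   14. ]
 [ 449.9 -290.4   14. ]]
```

View pics/s2.png

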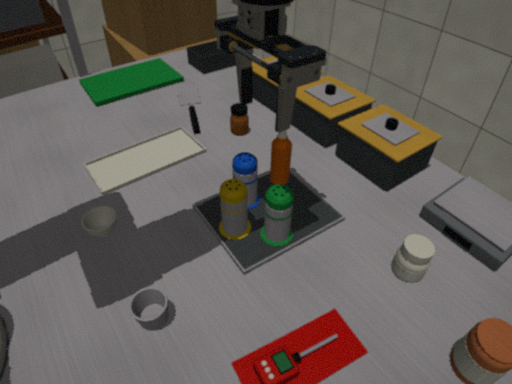

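```bash
python3 -c "
from cell import robot
print(robot.close_job())"
```

```text
the job is handed in; nothing more can be done
None
```

The job is done and handed in at about 60 s on the clock. I stood yellow, blue and green aside in the white tray, laid the thermometer on the red mat, then put green, blue and yellow back on their own pads.

Last checks:
- **Shakers:** the wrist camera put all three within about 1 mm of their pad centres. In the last wrist and side pictures they stand upright.
- **Thermometer:** it lies flat and lengthwise on the mat. The handle's measured position puts it about 2 mm from the mat's middle. The sightings of the probe tip disagree with that: they come out 5 to 8 mm short of where the tip should be. The tip's height was only a guess, so I went by the handle.
- **Orange bottle:** it moved no more than 0.2 pixel in the top camera between the start and a picture taken before the last shaker went back. It also stands in place in the final side picture.
- **Forces and contact:** the force readings at the end of each move stayed below about 5 N, and the gripper was open and clear of everything at hand-in.
- **Camera disagreement:** the top and wrist cameras differed by about 2 mm on the pads, within their stated accuracy. I used the wrist camera for placing.

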